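Load and close the deburring tub, then set its speed selector

ROBOT

A 6-joint arm with a two-finger parallel gripper is mounted at the origin on the work surface. World frame = base frame: x ahead of the robot, y to its left, z up, the work surface at z = 0. Lengths are in m, angles in degrees, forces in N, time in s.
With the tool pointing down it reaches from about 0.4 to 0.925 m from the base axis. Payload 3.4 kg.
Tool frame: the origin (TCP) lies midway between the tips of the shut fingers; the grasp point (between the pads) lies 19 mm behind it; z points along the fingers, y is the line along which they close (so a half turn about z gives the same grasp; the last joint's range is limited). The gripper opens to 85 mm and grips with 20 to 120 N. Pads are 22 mm wide; open, the fingers measure 114 mm over their backs; the gripper's body (76 mm by 85 mm) begins 54 mm behind the grasp point. The pads swing forward as they close: fully open they stand 13 mm farther back than shut.
Start: joints at [61.106, 17.578, 86.31, -0, 76.112, -4.211], TCP at [0.24, 0.522, 0.205] pointing down, gripper open.
Joint ranges: [-179.03, 179.03], [-60, 130.46], [8.19, 133.38], [-81.62, 261.62], [5.75, 156.47], [-153.77, 153.77]. Speed limits (degrees/s): [147.25, 147.25, 180, 180, 180, 180].

INTERFACE

Orientations are given as [roll, pitch, yaw] about the fixed x, y, z axes, in that order (R = Rz(yaw) Ry(pitch) Rx(roll)).
In Python, from workcell import bot gives the robot as it stands. The module is installed in compiled form; this text tells all that it offers.
- The arm moves only by the shell command python3 -m crank 'ROWS' [FORCE]. ROWS is text: rows parted by semicolons, each of 7 numbers parted by spaces: the closure, from 0 (fully open) to 1 (shut), then the shift along the tool's x, y, z in cm, then the turn, a rotation vector about the tool's x, y, z in rad. A call has 1 to 12 rows; each row shifts and turns the commanded pose from where the row before left it, along the tool's axes as they then stand; what a row does not reach is not made up. A row lasts 1/8 s, in which the tool goes at most 62.5 mm and 10.7 degrees, less where a joint would pass 70% of its speed; a pose out of reach is approached as far as the arm can. A call with a gripper value outside its range is refused whole. The fingers move at their own pace and stop on an object; FORCE is the grip in N (left out, the last holds). Time passes only in rows, so rows that do not move let the fingers close. It gives the time, the measured TCP pose, the force, the opening and the grip force at its end, in the units of the state.
- bot.read_state(): the state, without advancing time (a new reading comes with each control period).
- bot.grab_frame(name): name is "scene" or "top"; returns a dict with "img" (384x512x3 uint8, red, green, blue), "depth" (384x512 float32, m along the optical axis (not along the pixel's ray), 0 where there is no reading), "vertical_fov" (degrees; the focal length in pixels is half the picture's height over the tangent of half this angle, whatever the lens; pixels are square), "cx", "cy" (the principal point, pixels), "cam_to_world" (4x4, takes a point from camera to world coordinates). Camera axes: x right, y up, looking along -z (the intrinsics and any distortion apply to the point x, -y, -z); pixel columns grow to the right and rows downward; lengths in m; the calibration is good to about 2 mm. A picture is of the moment at which its call begins.
- bot.sign_off(): hands the job in; it is judged then, once.
Trained networks look in a picture, given as the dict that the camera call returned (one of the last four; its "shot" number tells which), for a name from the list of things; names that differ only in an ending like _2 or _b are one class to them, and where a whole thing is asked for, a point or a joint stands for the part that bears it (a point fixed in the world has none). Each returns a list of dicts, best first, with "conf" (0 to 1); they miss things now and then, are a little off and sometimes report something else, mostly with a low value. They report only what shows in the picture. A call takes as long as a camera call. They do not tell look-alikes from the thing itself.
- bot.cut_out(picture, name): "region" (384x512 bool, what is visible of it) and "rect" ([left, top, right, bottom] in pixels, round what is visible of it).
The state is a dict: "t": time; "joint_pos": joint angles; "dq": joint speeds; "joint_efforts": joint torques, N m; "ee_pos": TCP position; "ee_rot": TCP orientation; "ft_force": force on the tool from outside, world axes, zero at the start; "torque": the same for the moment, N m; "width": finger opening in m; "grip_force": force on a finger pad.
Only numpy, scipy, OpenCV 4.12 (cv2) and the standard library are available. Lean on these libraries where they do the work, as an engineer would, in place of code of your own. Each camera call takes 0.05 s, during which the arm holds its last target. There are 200 camera calls.

TASK

Switch the deburring machine off by turning the selector knob anticlockwise fully back to its end stop (the red mark). Then lay every fitting that is on the bench flat in the blue tub, one to a compartment, set the lid squarely down on the tub between its yellow tabs, and push a red-headed pin fully home through the lid and tub knuckles on both sides to join them. Last, turn the selector clockwise exactly three clicks from its stop; leave the other things on the bench where they are.

Things in the scene. Friction and masses are not known exactly. Their poses are not given: they have to be found in the camera images.
- tub: Fixed blue tub, 164 (own x) x 184 (y) mm, rim 65 mm up. Origin: centre of its underside at bench level, z up. Yellow sheet tabs stand outside all four walls (at x +-82 by y 0; at y +-92 by x +-55) to 88 mm up, flared outward in the top 15 mm: they guide the lid in from about 6 mm off and leave it 1.5 mm of play.
- tub_floor (a point): Centre of the tub's inner floor, 25 mm above the bench, axes as the tub's. A cross divider, 4 mm thick and a few mm below the rim, makes four compartments of 76 (x) x 86 (y) mm centred at x = +-40, y = +-45 mm from here.
- bore_l (a point): Mouth of the upright 16 mm through bore of the tub's lower knuckle on its +y side (tub x 0, y +116 mm), level with the rim, 65 mm up. The steel knuckle is 36 mm wide, 20 mm thick. Spring grips under it pinch the pin over the last 12 mm of travel: 8 to 15 N of push is needed there, the pin's weight is not enough.
- bore_r (a point): The same on the tub's -y side (y -116 mm).
- lid: Loose aluminium lid, 0.45 kg, flat on the bench at first. Origin: centre of its underside, z up. Plate 164 (x) x 184 (y) x 6 mm with dark spots; at each y end an upper knuckle, 36 mm wide, 12 mm thick, sticks out to y +-136 mm with an upright 16 mm bore at y +-116 mm. On the tub its underside is at the rim; either way round fits.
- lid_handle (a point): Middle of the lid's handle, 25 mm above its underside, axes as the lid's: an upright black fin, 70 mm along x, 16 mm thick along y, from 6 to 44 mm above the underside. Grip it across y.
- pin_a: Loose hinge pin, 90 g, upright in the rack at first. Origin: centre of its foot, z up the pin. Steel shank 14 mm across, 50 mm long, lowest 8 mm tapering to 8 mm; red round head 26 mm across from 50 to 76 mm above the foot. Fully home, the head rests on the lid's knuckle: head underside 77 mm, foot 27 mm above the bench. Fits either side.
- pin_b: Loose hinge pin, 90 g, upright in the rack at first. Origin: centre of its foot, z up the pin. Steel shank 14 mm across, 50 mm long, lowest 8 mm tapering to 8 mm; red round head 26 mm across from 50 to 76 mm above the foot. Fully home, the head rests on the lid's knuckle: head underside 77 mm, foot 27 mm above the bench. Fits either side.
- rack: Fixed wooden block 60 (x) x 120 (y) x 45 mm, origin at the centre of its underside; two upright 16 mm holes at y = +-30 mm, 35 mm deep, hold the pins, head undersides about 15 mm above the block.
- fit1: Loose steel pedestal fitting, about 0.22 kg, absent in some starts. Origin: centre of its underside, z up. Foot 64 (x) x 44 (y) x 12 mm; on its middle a block 30 mm along x and 24 mm thick along y, up to 36 mm above the underside: grip that across y. Lies in a compartment with its x along the tub's x.
- fit2: Loose brass clevis fitting, about 0.22 kg, absent in some starts. Origin: centre of its underside, z up. Foot 64 (x) x 44 (y) x 12 mm; on its middle two cheeks, together 26 mm along x, and 24 mm thick along y, up to 36 mm above the underside: grip that across y. Lies in a compartment with its x along the tub's x.
- fit3: Loose steel pedestal fitting, about 0.22 kg, absent in some starts. Origin: centre of its underside, z up. Foot 64 (x) x 44 (y) x 12 mm; on its middle a block 30 mm along x and 24 mm thick along y, up to 36 mm above the underside: grip that across y. Lies in a compartment with its x along the tub's x.
- fit4: Loose brass clevis fitting, about 0.22 kg, absent in some starts. Origin: centre of its underside, z up. Foot 64 (x) x 44 (y) x 12 mm; on its middle two cheeks, together 26 mm along x, and 24 mm thick along y, up to 36 mm above the underside: grip that across y. Lies in a compartment with its x along the tub's x.
- selector: Fixed blue control box 100 x 100 x 55 mm, origin at the centre of its underside; the knob's upright axis is at its centre. Marks on top: a large red dot (end stop, 0) along its own +x, then six white dots, each 30 degrees further clockwise from above.
- dial_grip (a point): On the knob's axis, 80 mm above the bench, turning with the knob: x points along the bar towards the white pointer line. The knob is a black bar 60 mm long, 15 mm thick, from 64 to 94 mm above the bench, on a 48 mm disc. Grip across the thickness.
- dial (a joint): Knob angle in rad: 0 at the end stop, pointer at the red dot, growing clockwise from above; a click every 0.5236 rad (30 degrees) up to 3.1416 at the other stop. A spring detent pulls it into the nearest click (peak torque about 0.13 N m). Starts at the 4th to 6th click.
- oil: Loose green oil can, 60 mm across, 130 mm tall, standing behind the tub; bystander.
- mug: Loose white mug, 76 mm across, 90 mm tall, standing at the right; bystander.
- jar: Loose amber jar, 64 mm across, 80 mm tall, standing behind the collar; bystander.
- collar: Loose dark steel collar, a ring 70 mm across, 25 mm tall, lying between tub and lid; bystander.
Mind the look-alikes: they are no part of the job. What is shaped like the fit3 but pink is not meant. Leave any turquoise look-alike of the pin_a alone.

How it is judged (in metres and radians):
On the way, in this order (a step that is already met when the one before it is completed fails the run):
1. the selector is turned back to its end stop (value of joint dial below 0.13 rad), for 0.2 s.
2. every fitting lies flat in a compartment of the tub (x of fit1 in the frame of tub between -0.08 and 0.08 m and y of fit1 in the frame of tub between -0.09 and 0.09 m and z of each of fit1, fit2, fit3, fit4 in the frame of tub below 0.031 m and angle between each of fit1, fit2, fit3, fit4's own z axis and vertical below 0.12 rad and x of fit2 in the frame of tub between -0.08 and 0.08 m and y of fit2 in the frame of tub between -0.09 and 0.09 m and x of fit3 in the frame of tub between -0.08 and 0.08 m and y of fit3 in the frame of tub between -0.09 and 0.09 m and x of fit4 in the frame of tub between -0.08 and 0.08 m and y of fit4 in the frame of tub between -0.09 and 0.09 m), for 0.2 s.
3. the lid is seated on the tub (horizontal distance between lid and tub below 0.005 m and z of lid in the frame of tub between 0.06 and 0.0675 m and angle between lid's own z axis and vertical below 0.03 rad and angle between the x axis of lid and the x axis of tub, either way round below 0.06 rad), for 0.2 s.
4. a pin is fully home in the knuckles on both sides (((horizontal distance between pin_a and bore_l below 0.004 m and z of pin_a in the frame of tub between 0.02 and 0.0295 m and angle between pin_a's own z axis and vertical below 0.08 rad) or (horizontal distance between pin_b and bore_l below 0.004 m and z of pin_b in the frame of tub between 0.02 and 0.0295 m and angle between pin_b's own z axis and vertical below 0.08 rad)) and ((horizontal distance between pin_a and bore_r below 0.004 m and z of pin_a in the frame of tub between 0.02 and 0.0295 m and angle between pin_a's own z axis and vertical below 0.08 rad) or (horizontal distance between pin_b and bore_r below 0.004 m and z of pin_b in the frame of tub between 0.02 and 0.0295 m and angle between pin_b's own z axis and vertical below 0.08 rad))), for 0.2 s.
5. the selector is set to the third click (value of joint dial between 1.4408 and 1.7008 rad and velocity of joint dial between -0.1 and 0.1 rad/s), for 0.3 s.
At the end, for the whole second after the job is handed in: Fittings flat on the tub floor (7 deg, 6 mm); lid seated (5 mm of centre, 2.5 mm of the rim, 3.4 deg); on each side a pin upright in its bore, head within 2.5 mm of the lid knuckle; selector within 0.13 rad of the third click; all at rest (all of step 2 and all of step 3 and all of step 4 and all of step 5 and linear speed of each of fit1, fit2, fit3, fit4, pin_a, pin_b, lid below 0.02 m/s); the robot touches nothing.
It fails at once if one of the oil can, mug, jar and collar is knocked more than 40 mm from its place (distance of any of oil, mug, jar, collar from where it was at the start of the episode above 0.04 m).
Of fit1, fit2, fit3, fit4 only 2 to 4 are there at a start; the rules pass over those that are not, and their reading is None.
At some moment in a run one of fit1, fit2, fit3, fit4 may be knocked a few centimetres aside while the robot is not near it.
It also fails if it takes over 210 s, if anything falls off the work surface, if the arm or the gripper's body presses on something with over 40 N, if the wrist force passes 120 N, or if a joint passes its speed limit or range.

## Working session

There is one attempt and no reset: what is moved stays moved. The work goes in short steps, Python scripts to look and compute and a shell command to move; the robot and the scene stay as the last step left them, time stands still between calls to the robot, and variables do not carry over. Pictures are saved under pics/ and viewed, at most 14 in all, crops included, and the job is handed in when it is done.

```bash
mkdir -p pics
cat > h.py <<'E'
import numpy as np, cv2
from workcell import bot
def K(p):
    h=p["img"].shape[0]; f=h/2/np.tan(np.radians(p["vertical_fov"])/2); return f,p["cx"],p["cy"]
def cloud(p):
    f,cx,cy=K(p); d=p["depth"]; v,u=np.mgrid[:d.shape[0],:d.shape[1]]
    c=np.stack([(u-cx)/f*d,-(v-cy)/f*d,-d,np.ones_like(d)],-1)
    w=(c@np.array(p["cam_to_world"]).T)[...,:3]; w[d<=0]=np.nan; return w
def save(p,n,crop=None,s=1):
    im=p["img"][...,::-1]
    if crop: l,t,r,b=crop; im=im[t:b,l:r]
    cv2.imwrite(f"pics/{n}.png",cv2.resize(im,None,fx=s,fy=s,interpolation=cv2.INTER_CUBIC))
E
python3 - <<'E'
from h import *
np.set_printoptions(precision=4,suppress=True)
for n in("top","scene"):
    p=bot.grab_frame(n); save(p,n+"0",None,1.5)
    print(n,{k:p[k] for k in p if k not in("img","depth","cam_to_world")}); print(np.array(p["cam_to_world"]))
    w=cloud(p)
    for t in "tub lid pin_a rack fit1 fit2 selector dial_grip lid_handle oil mug jar collar".split():
        for r in bot.cut_out(p,t):
            m=r["region"]; q=w[m]; q=q[~np.isnan(q[:,0])]
            print(t,round(r["conf"],2),np.round(r["rect"]),np.median(q,0) if len(q) else None, np.percentile(q[:,2],95) if len(q) else None)
print(bot.read_state())
E
```

```text
top {'vertical_fov': 54.58833258327652, 'cx': 245.66548112446, 'cy': 185.5252789112932, 'shot': 1}
[[ 0.0017  0.9962 -0.0872  0.4315]
 [-1.      0.0017  0.0001 -0.0362]
 [ 0.0003  0.0872  0.9962  1.2105]
 [ 0.      0.      0.      1.    ]]
tub 0.66 [202. 123. 291. 187.] [ 0.6307 -0.0404  0.0266] 0.07898339145752646
lid 0.56 [347. 125. 381. 155.] [ 0.6763 -0.4172  0.05  ] 0.09168996108968153
pin_a 0.57 [348. 166. 352. 174.] [ 0.5776 -0.3539  0.0862] 0.09156412013814849
pin_a 0.51 [376. 171. 391. 179.] [ 0.5611 -0.4613  0.076 ] 0.08032747074129638
pin_a 0.46 [324. 169. 336. 176.] [ 0.5722 -0.2959  0.0865] 0.09002510329400551
rack 0.74 [318. 164. 356. 186.] [ 0.5676 -0.3216  0.0456] 0.04966417781316251
rack 0.69 [ 85. 152. 143. 236.] [0.515  0.3927 0.0067] 0.015411135805599762
fit1 0.85 [166. 209. 180. 233.] [0.425  0.1892 0.013 ] 0.036782401856688574
fit1 0.83 [244. 207. 265. 227.] [ 0.4256 -0.0658  0.0141] 0.038844992521939535
fit1 0.76 [150. 179. 173. 201.] [0.5288 0.2285 0.0134] 0.03797988704089752
fit1 0.6 [270. 208. 292. 233.] [ 0.4226 -0.1522  0.0131] 0.03684334124499018
fit1 0.5
[... 3644 characters left out ...]
 [382. 180. 406. 215.] [0.7458 0.2453 0.0557] 0.08215046728970446
jar 0.39 [231. 252. 261. 310.] [ 0.792  -0.2422  0.0999] 0.13164402770989797
collar 0.57 [345. 178. 374. 202.] [0.6464 0.2141 0.0225] 0.027508534896209948
{'t': 1.4, 'joint_pos': array([61.1068, 17.5793, 86.3107, -0.0011, 76.1109, -4.2117]), 'dq': array([-0.0059,  0.0778,  0.0173, -0.0296, -0.0494, -0.054 ]), 'joint_efforts': array([  0.0014, -45.7472, -25.2333,   0.0003,   0.0008,   0.    ]), 'ee_pos': array([0.2401, 0.5225, 0.2045]), 'ee_rot': array([-179.999 ,    0.001 ,  155.3188]), 'ft_force': array([ 0.4382, -0.2373, -0.5736]), 'torque': array([ 0.0385, -0.0012, -0.0181]), 'grip_force': 0.0, 'width': 0.08527010775758799}
```

View pics/top0.png

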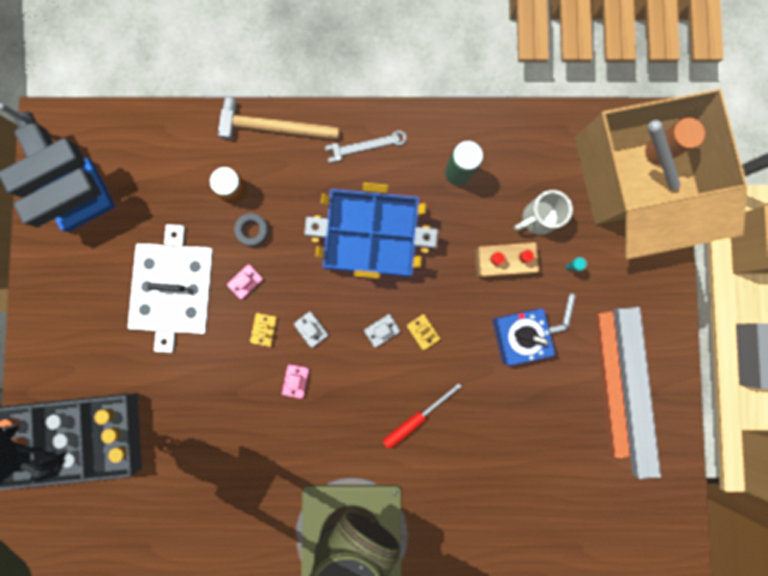

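View pics/scene0.png

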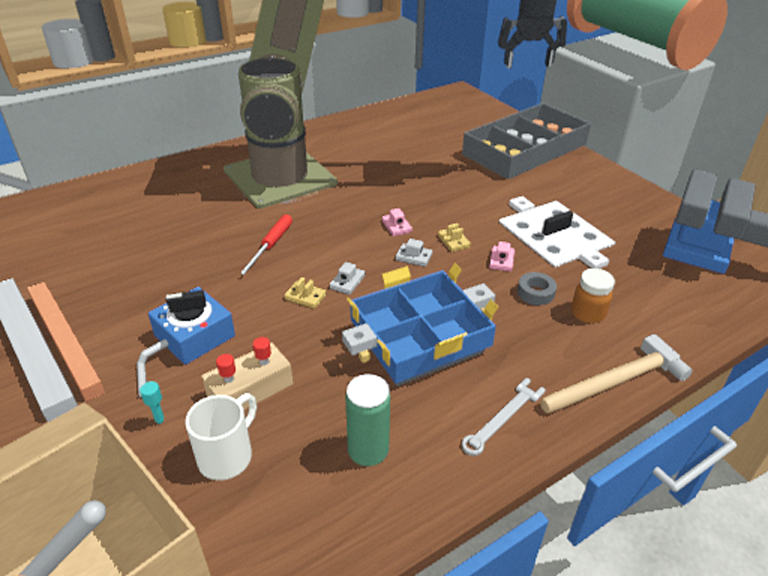

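```bash
cat >> h.py <<'E'
def near(p,w,xy,r,zlo,zhi,col=None):
    hsv=cv2.cvtColor(p["img"],cv2.COLOR_RGB2HSV).astype(int)
    m=(np.hypot(w[...,0]-xy[0],w[...,1]-xy[1])<r)&(w[...,2]>zlo)&(w[...,2]<zhi)
    if col: m&=col(hsv[...,0],hsv[...,1],hsv[...,2])
    return w[m]
def rect(q):
    (c,s,a)=cv2.minAreaRect((q[:,:2]*1000).astype(np.float32))
    if s[0]<s[1]: s=s[::-1]; a+=90
    return np.round(c,1),np.round(s,1),round((a+90)%180-90,1)   # centre mm, (long,short), yaw of long axis
def go(x,y,z,yaw):
    """print turn (rad about tool z) and then shift in tool axes (cm)"""
    s=bot.read_state(); y0=s["ee_rot"][2]; d=(yaw-y0+180)%360-180
    t=np.radians(yaw); v=np.array([x,y,z])-s["ee_pos"]
    print("turn",np.round(-np.radians(d),3),"then cm",np.round(100*np.array([v[0]*np.cos(t)+v[1]*np.sin(t),v[0]*np.sin(t)-v[1]*np.cos(t),-v[2]]),2),"j",np.round(s["joint_pos"],0))
E
cat > m.py <<'E'
from h import *
np.set_printoptions(precision=4,suppress=True)
for n in("top","scene"):
    p=bot.grab_frame(n); w=cloud(p); print(n)
    any_=lambda h,s,v:v>0
    blue=lambda h,s,v:(h>100)&(h<125)&(s>120)
    print("tub",rect(near(p,w,(.632,-.04),.16,.045,.08,blue)))
    q=near(p,w,(.632,-.04),.16,.06,.075,lambda h,s,v:(s<60)&(v>90)); 
    for sg in(1,-1):
        k=q[sg*(q[:,1]+.04)>.07]; print(" knuckle",len(k),k.mean(0) if len(k) else 0)
    white=lambda h,s,v:(s<60)&(v>120)
    q=near(p,w,(.515,.393),.16,.002,.03,white); print("lid",rect(q),np.median(q[:,2]))
    for sg in(1,-1):
        k=q[sg*(q[:,1]-.393)>.098]; print(" lidkn",len(k),k.mean(0) if len(k) else 0)
    q=near(p,w,(.515,.393),.07,.036,.06); print("handle",len(q),rect(q),q.mean(0))
    print("rack",rect(near(p,w,(.57,-.32),.1,.035,.055,lambda h,s,v:(h<30)&(s>60))))
    red=lambda h,s,v:((h<8)|(h>172))&(s>150)
    for c in((.57,-.295),(.57,-.354)):
        q=near(p,w,c,.025,.075,.1,red); print("pin",len(q),q.mean(0))
    for c in((.425,.189),(.43,.105),(.4256,-.066),(.4226,-.152)):
        q=near(p,w,c,.05,.006,.05,lambda h,s,v:(h<150)&~((h<18)&(v<115)))
        k=q[q[:,2]>.03]; print("fit",rect(q),"block",rect(k),np.round(k.mean(0),4))
    q=near(p,w,(.412,-.36),.08,.045,.062,blue); print("box",rect(q))
    q=near(p,w,(.412,-.36),.05,.086,.11); print("bar",len(q),rect(q),q.mean(0))
    q=near(p,w,(.412,-.36),.05,.07,.11,lambda h,s,v:(s<60)&(v>140)); print("ptr",len(q),q.mean(0) if len(q) else 0)
    q=near(p,w,(.412,-.36),.08,.05,.065,red); print("reddot",len(q),q.mean(0) if len(q) else 0)
    q=near(p,w,(.45,-.43),.05,.01,.2); print("lever",len(q),np.nanmax(q[:,2]))
    save(p,n+"k",(320,190,400,255) if n=="top" else (80,180,180,270),6)
E
python3 m.py
```

```text
top
tub (array([629.5, -39.7]), array([183.1, 163.7]), 84.6)
 knuckle 149 [0.6405 0.0737 0.0655]
 knuckle 147 [ 0.6197 -0.153   0.0656]
lid (array([516.8, 390.5]), array([248.1, 246.7]), 47.7) 0.006737191963331335
 lidkn 0 0
 lidkn 33 [0.5186 0.2488 0.0118]
handle 115 (array([516.3, 394.9]), array([70.2, 15.7]), 86.2) [0.5163 0.3935 0.0438]
rack (array([ 575.8, -328.2]), array([121.3,  60.6]), -85.4)
pin 56 [ 0.5726 -0.2969  0.087 ]
pin 58 [ 0.5766 -0.357   0.0864]
fit (array([435.5, 196.4]), array([78.3, 59. ]), -10.6) block (array([426.8, 189.4]), array([25.2, 22.2]), -10.4) [0.4276 0.1894 0.0366]
fit (array([429.7,  99.1]), array([92. , 75.1]), 13.8) block (array([428. ,  88.7]), array([29.8, 23.7]), 37.1) [0.4279 0.0885 0.0357]
fit (array([420.4, -71. ]), array([79.4, 70.9]), 56.7) block (array([425.4, -63.9]), array([29.8, 23. ]), -59.0) [ 0.4253 -0.0635  0.037 ]
fit (array([ 427.7, -157.3]), array([84.1, 71.8]), 15.5) block (array([ 422.4, -151.5]), array([25.5, 22.6]), 32.3) [ 0.4227 -0.1513  0.0361]
box (array([ 413.1, -358.7]), array([100.2,  99.4]), -77.8)
bar 105 (array([ 
[... 741 characters left out ...]
 22.8]), -12.9) [0.4292 0.1889 0.0356]
fit (array([429.8,  87.5]), array([65.2, 46.2]), 36.0) block (array([430.2,  88.2]), array([29.8, 26.8]), 55.2) [0.4318 0.0868 0.0359]
fit (array([426.5, -64.1]), array([67.9, 44.9]), -56.2) block (array([426.9, -64.5]), array([31. , 24.7]), -60.4) [ 0.4289 -0.0654  0.0357]
fit (array([ 423.4, -151.9]), array([64.9, 48.9]), 32.7) block (array([ 423.3, -152.4]), array([26.6, 25.1]), 31.5) [ 0.425  -0.1527  0.0354]
box (array([ 417.8, -360.6]), array([100.5,  98.3]), 13.0)
bar 150 (array([ 416.5, -359.6]), array([58.6, 18.6]), 69.6) [ 0.4175 -0.3601  0.093 ]
ptr 32 [ 0.4102 -0.3734  0.0931]
reddot 10 [ 0.4579 -0.3503  0.0569]
lever 537 0.05922621708719267
```

View pics/topk.png

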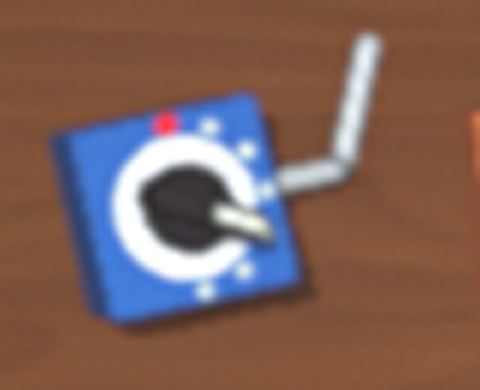

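The top view shows the box with a red dot at (165,125) of the crop and the pointer at (245,220). That puts the knob at the 4th click. The four real fittings, both pins, the lid and the tub are all measured. I'll move to the knob now.

```bash
python3 -m crank '0 0 0 0 0 0 0.182;0 0 0 0 0 0 0.182;0 0 0 0 0 0 0.182;0 0 0 0 0 0 0.182;0 0 0 0 0 0 0.182;0 0 0 0 0 0 0.182;0 0 0 0 0 0 0.182;0 0 0 0 0 0 0.18' 60
python3 -m crank '0.4 -3.57 4.2 0 0 0 0;0.4 -3.57 4.2 0 0 0 0;0.4 -3.57 4.2 0 0 0 0;0.4 -3.57 4.2 0 0 0 0;0.4 -3.57 4.2 0 0 0 0;0.4 -3.57 4.2 0 0 0 0;0.4 -3.57 4.2 0 0 0 0;0.4 -3.57 4.2 0 0 0 0;0.4 -3.57 4.2 0 0 0 0'
python3 -m crank '0.4 -5.14 0.67 0 0 0 0;0.4 -5.14 0.67 0 0 0 0;0.4 -5.14 0.67 0 0 0 0;0.4 -5.14 0.67 0 0 0 0;0.4 -5.14 0.67 0 0 0 0;0.4 -5.14 0.67 0 0 0 0;0.4 -5.14 0.67 0 0 0 0;0.4 -5.14 0.67 0 0 0 0;0.4 -5.14 0.67 0 0 0 0;0.4 0 0 0 0 0 0'
python3 -c "
from h import *
go(.4145,-.359,.067,72)"
```

```text
t: 2.5
ee_pos: [0.2401, 0.5225, 0.2045]
ee_rot: [180.0, 0.0, 71.7]
ft_force: [-0.1, 1.1, -0.3]
width: 0.0854
grip_force: 0.0
t: 3.62
ee_pos: [0.5013, 0.0985, 0.2048]
ee_rot: [180.0, -0.0, 72.0]
ft_force: [0.1, 1.0, 0.5]
width: 0.0513
grip_force: 0.0
t: 4.88
ee_pos: [0.4144, -0.3624, 0.2044]
ee_rot: [179.9, 0.1, 71.8]
ft_force: [-0.8, 0.7, 0.2]
width: 0.0515
grip_force: 0.0
turn -0.004 then cm [ 0.33 -0.1  13.74] j [-46.  16.  89.  -0.  75. -27.]
```

```bash
python3 -m crank '0.4 0.33 -0.1 3 0 0 0;0.4 0 0 4 0 0 0;0.4 0 0 4 0 0 0;0.4 0 0 2.7 0 0 0;0.4 0 0 0 0 0 0;1 0 0 0 0 0 0;1 0 0 0 0 0 0;1 0 0 0 0 0 0;1 0 0 0 0 0 0' 50
python3 -m crank '1 0 0 0 0 0 -0.15;1 0 0 0 0 0 -0.15;1 0 0 0 0 0 -0.15;1 0 0 0 0 0 -0.15;1 0 0 0 0 0 -0.15;1 0 0 0 0 0 -0.15;1 0 0 0 0 0 -0.147;1 0 0 0 0 0 0;0.4 0 0 0 0 0 0;0.4 0 0 0 0 0 0;0.4 0 0 0 0 0 0'
```

```text
t: 6.0
ee_pos: [0.4152, -0.3553, 0.0682]
ee_rot: [179.9, 0.0, 72.0]
ft_force: [-0.1, 0.2, -0.8]
width: 0.0002
grip_force: 0.0
t: 7.38
ee_pos: [0.4149, -0.3551, 0.0675]
ee_rot: [-180.0, 0.0, 132.0]
ft_force: [-0.3, 0.6, -0.0]
width: 0.0509
grip_force: 0.0
```

Run:
```python
from h import *
p=bot.grab_frame("scene"); save(p,"s2",(60,120,220,270),5)
s=bot.read_state(); print(s)
p=bot.grab_frame("top"); save(p,"t2",(300,170,420,260),6)
```

```text
{'t': 7.425, 'joint_pos': array([-4.49843049e+01,  2.33676069e+01,  9.99672696e+01,  8.55079465e-04,
        5.66677470e+01, -8.69498032e+01]), 'dq': array([ 0.04137302,  0.07363006,  0.06367157,  0.08337102,  0.06706125,
       -0.1576455 ]), 'joint_efforts': array([-4.16324852e-03, -4.61644042e+01, -1.92153865e+01, -4.41009361e-04,
        1.63437027e-03,  6.86853964e-03]), 'ee_pos': array([ 0.41492611, -0.35502837,  0.06750496]), 'ee_rot': array([ 1.79999426e+02, -2.65786080e-03,  1.31965028e+02]), 'ft_force': array([ 0.63845218, -0.29989236,  0.83898946]), 'torque': array([ 0.00441754,  0.03328993, -0.00108514]), 'grip_force': 0.0, 'width': 0.05118120730152165}
```

View pics/s2.png

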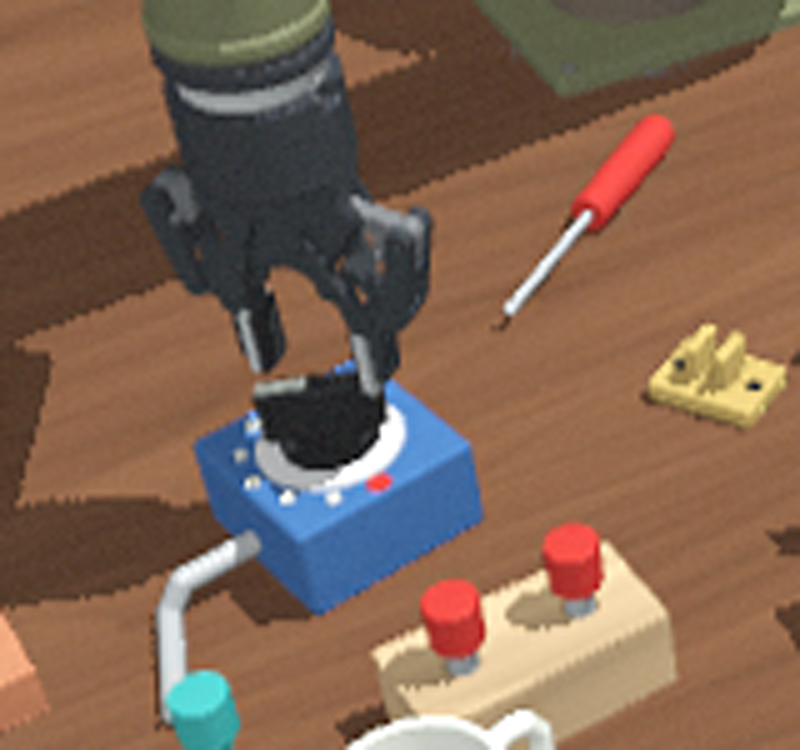

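Run:
```python
from h import *
np.set_printoptions(precision=4,suppress=True)
for n in("scene","top"):
    p=bot.grab_frame(n); w=cloud(p)
    for lo,hi in((.06,.08),(.08,.1),(.1,.115),(.115,.13),(.13,.15),(.15,.18),(.18,.22)):
        q=near(p,w,(.40,-.36),.12,lo,hi); 
        if len(q): print(n,lo,hi,len(q),q.mean(0),q.min(0)[:2],q.max(0)[:2])
```

```text
scene 0.06 0.08 208 [ 0.4239 -0.3624  0.0687] [ 0.3916 -0.4008] [ 0.4402 -0.3304]
scene 0.08 0.1 188 [ 0.4173 -0.3635  0.0902] [ 0.3905 -0.3888] [ 0.4415 -0.3316]
scene 0.1 0.115 70 [ 0.4183 -0.3572  0.1087] [ 0.3872 -0.3851] [ 0.4481 -0.325 ]
scene 0.115 0.13 96 [ 0.4177 -0.3576  0.1227] [ 0.3875 -0.3857] [ 0.4492 -0.3242]
scene 0.13 0.15 145 [ 0.4184 -0.3581  0.1421] [ 0.3791 -0.4014] [ 0.4629 -0.3072]
scene 0.15 0.18 448 [ 0.421  -0.3569  0.1657] [ 0.366  -0.4056] [ 0.4694 -0.3054]
scene 0.18 0.22 597 [ 0.4278 -0.3546  0.1971] [ 0.3623 -0.4077] [ 0.4736 -0.3024]
top 0.06 0.08 73 [ 0.4047 -0.3466  0.0648] [ 0.3621 -0.3828] [ 0.46   -0.3145]
top 0.08 0.1 35 [ 0.4165 -0.3401  0.0924] [ 0.4083 -0.354 ] [ 0.4263 -0.3297]
top 0.1 0.115 6 [ 0.4298 -0.3281  0.1086] [ 0.4175 -0.3374] [ 0.4381 -0.3239]
top 0.115 0.13 4 [ 0.4315 -0.3262  0.1214] [ 0.4265 -0.3287] [ 0.438 -0.323]
top 0.13 0.15 16 [ 0.4367 -0.3252  0.1449] [ 0.4265 -0.3338] [ 0.4436 -0.3107]
top 0.15 0.18 43 [ 0.436  -0.3221  0.162 ] [ 0.4183 -0.3339] [ 0.4516 -0.3044]
top 0.18 0.22 116 [ 0.4494 -0.3186  0.2004] [ 0.4158 -0.335 ] [ 0.4701 -0.3011]
```

View pics/t2.png

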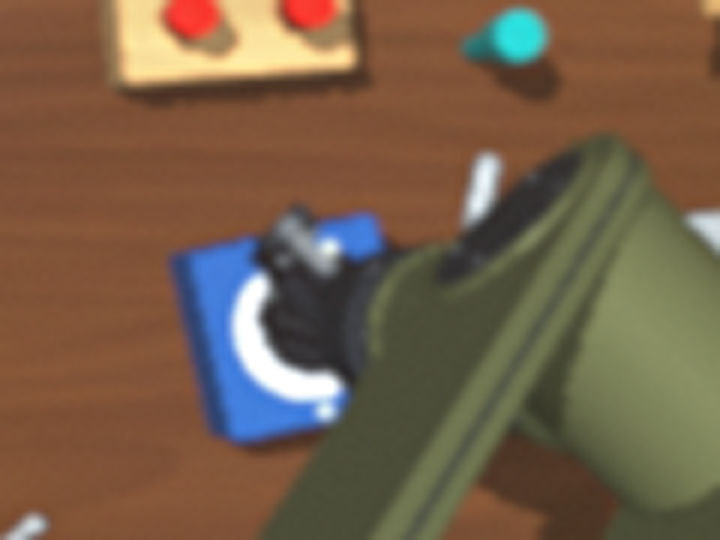

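Run:
```python
from h import *
np.set_printoptions(precision=3,suppress=True)
p=bot.grab_frame("scene"); w=cloud(p)
for u,vs in((111,range(182,202,1)),(135,range(184,206,1))):
    for v in vs: print(u,v,w[v,u],p["img"][v,u])
```

```text
111 182 [ 0.399 -0.375  0.134] [37 39 38]
111 183 [ 0.398 -0.376  0.13 ] [35 37 37]
111 184 [ 0.402 -0.377  0.13 ] [35 36 33]
111 185 [ 0.401 -0.378  0.127] [35 34 37]
111 186 [ 0.402 -0.378  0.124] [28 30 32]
111 187 [ 0.406 -0.379  0.125] [44 45 43]
111 188 [ 0.399 -0.379  0.116] [58 59 61]
111 189 [ 0.401 -0.38   0.116] [62 64 66]
111 190 [ 0.402 -0.381  0.114] [85 86 87]
111 191 [ 0.398 -0.381  0.108] [107 111 112]
111 192 [ 0.4   -0.381  0.106] [132 137 137]
111 193 [ 0.4   -0.382  0.103] [155 162 164]
111 194 [ 0.272 -0.362  0.   ] [144 124 116]
111 195 [ 0.277 -0.363  0.001] [138  91  61]
111 196 [ 0.4   -0.384  0.095] [154 127 108]
111 197 [ 0.406 -0.386  0.097] [170 171 161]
111 198 [ 0.41  -0.387  0.096] [143 148 140]
111 199 [ 0.409 -0.387  0.093] [78 79 76]
111 200 [ 0.411 -0.388  0.091] [38 36 32]
111 201 [ 0.412 -0.389  0.089] [57 40 34]
135 184 [ 0.449 -0.333  0.144] [53 57 60]
135 185 [ 0.45  -0.334  0.141] [50 52 55]
135 186 [ 0.449 -0.334  0.138] [45 53 54]
135 187 [ 0.444 -0.333  0.131] [48 48 51]
135 188 [ 0.449 -0.335  0.132] [49 53 54]
135 189 [ 0.448 -0.335  0.128] [47 52 53]
135 190 [ 0.444 -0.335  0.123] [42 49 53]
135 191 [ 0.446 -0.336  0.121] [51 53 57]
135 192 [ 0.446 -0.336  0.118] [50 56 57]
135 193 [ 0.445 -0.336  0.115] [57 58 64]
135 194 [ 0.443 -0.337  0.111] [51 54 59]
135 195 [ 0.444 -0.337  0.108] [52 54 60]
135 196 [ 0.441 -0.337  0.103] [92 99 96]
135 197 [ 0.441 -0.338  0.1  ] [119 122 121]
135 198 [ 0.446 -0.339  0.101] [ 97 101  99]
135 199 [ 0.43  -0.336  0.085] [53 53 52]
135 200 [ 0.427 -0.336  0.08 ] [33 34 34]
135 201 [ 0.426 -0.336  0.075] [32 32 34]
135 202 [ 0.428 -0.337  0.074] [35 40 37]
135 203 [ 0.426 -0.337  0.07 ] [30 29 32]
135 204 [ 0.43  -0.339  0.07 ] [29 31 32]
135 205 [ 0.427 -0.339  0.064] [54 52 53]
```

```bash
python3 -m crank '1 0 0 -5 0 0 0;1 0 0 0 0 0 0.15;1 0 0 0 0 0 0.15;1 0 0 0 0 0 0.15;1 0 0 0 0 0 0.15;1 0 0 0 0 0 0.15;1 0 0 0 0 0 0.15;1 0 0 0 0 0 0.147;1 0 0 0 0 0 0'
python3 - <<'E'
from h import *
np.set_printoptions(precision=3,suppress=True)
p=bot.grab_frame("scene"); w=cloud(p); save(p,"s3",(60,120,220,270),4)
q=near(p,w,(.418,-.357),.035,.1,.2)
for lo in np.arange(.1,.2,.005):
    k=q[(q[:,2]>=lo)&(q[:,2]<lo+.005)]
    if len(k): print(round(lo,3),len(k),k.mean(0),np.ptp(k,0)[:2])
print(bot.read_state()["ee_pos"],bot.read_state()["width"])
E
```

```text
t: 8.75
ee_pos: [0.4149, -0.355, 0.1175]
ee_rot: [-180.0, -0.0, 72.1]
ft_force: [0.5, -0.2, 0.7]
width: 0.0001
grip_force: 0.0
0.14 3 [ 0.419 -0.355  0.145] [0.005 0.008]
0.145 8 [ 0.42  -0.356  0.147] [0.007 0.02 ]
0.15 11 [ 0.422 -0.354  0.152] [0.014 0.023]
0.155 22 [ 0.424 -0.357  0.157] [0.013 0.02 ]
0.16 14 [ 0.423 -0.356  0.163] [0.015 0.025]
0.165 22 [ 0.424 -0.357  0.167] [0.016 0.022]
0.17 17 [ 0.425 -0.356  0.173] [0.012 0.02 ]
0.175 14 [ 0.425 -0.358  0.177] [0.019 0.024]
0.18 1 [ 0.432 -0.353  0.181] [0. 0.]
0.185 2 [ 0.42  -0.343  0.19 ] [0.015 0.005]
0.19 11 [ 0.435 -0.359  0.192] [0.035 0.036]
0.195 23 [ 0.443 -0.359  0.197] [0.027 0.03 ]
[ 0.415 -0.355  0.117] 3.067794817121182e-05
```

View pics/s3.png

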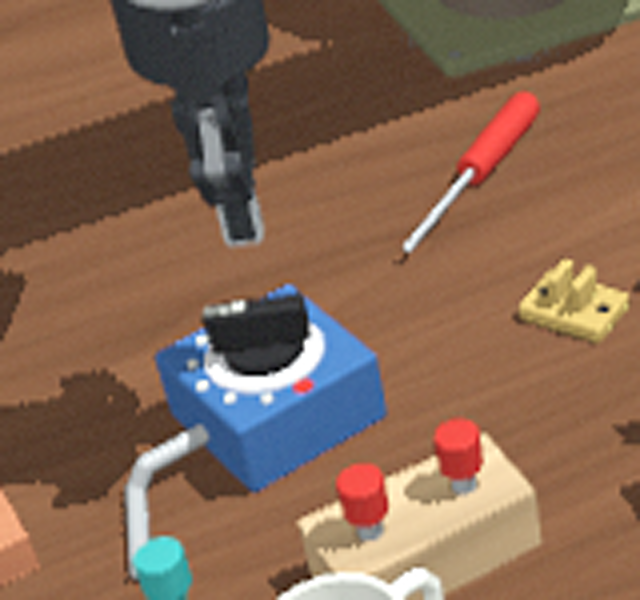

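The picture shows the shut fingertips at about z 0.144, with 0.1175 reported. So the true tip height is the reported height plus about 26 mm, and the xy position agrees. I'll correct for that in the helper.

```bash
sed -i 's/v=np.array(\[x,y,z\])-s\["ee_pos"\]/v=np.array([x,y,z-0.026])-s["ee_pos"]/' h.py
python3 -m crank '0.4 0 0 0 0 0 0;0.4 0 0 0 0 0 0;0.4 0.36 0.13 2.5 0 0 0;0.4 0 0 2.5 0 0 0;0.4 0 0 2.5 0 0 0;0.4 0 0 0 0 0 0;1 0 0 0 0 0 0;1 0 0 0 0 0 0;1 0 0 0 0 0 0;1 0 0 0 0 0 0' 50
python3 -c "
from h import *
go(.4145,-.3587,.068,72)"
```

```text
t: 10.05
ee_pos: [0.417, -0.3524, 0.0439]
ee_rot: [180.0, 0.1, 72.0]
ft_force: [-3.1, 1.1, 6.1]
width: 0.0138
grip_force: 50.3
turn 0.001 then cm [-0.68 -0.04  0.19] j [-45.  25. 101.  -0.  53. -27.]
```

```bash
python3 -m crank '0.5 0 0 0 0 0 0;0.5 0 0 0 0 0 0;0.5 -0.68 0 -0.2 0 0 0;0.5 0 0 0 0 0 0;1 0 0 0 0 0 0;1 0 0 0 0 0 0;1 0 0 0 0 0 0;1 0 0 0 0 0 0' 50
python3 -m crank '1 0 0 0 0 0 -0.15;1 0 0 0 0 0 -0.15;1 0 0 0 0 0 -0.15;1 0 0 0 0 0 -0.15;1 0 0 0 0 0 -0.15;1 0 0 0 0 0 -0.15;1 0 0 0 0 0 -0.147;1 0 0 0 0 0 0;0.4 0 0 0 0 0 0;0.4 0 0 0 0 0 0;0.4 0 0 0 0 0 0'
python3 -m crank '0.4 0 0 -4 0 0 0;0.4 0 0 0 0 0 0.175;0.4 0 0 0 0 0 0.175;0.4 0 0 0 0 0 0.175;0.4 0 0 0 0 0 0.175;0.4 0 0 0 0 0 0.175;0.4 0 0 0 0 0 0.175;0.4 0 0 0 0 0 0.175;0.4 0 0 0 0 0 0.175;0.4 0 0 0 0 0 0.175'
python3 -m crank '0.4 0 0 0 0 0 0.175;0.4 0 0 0 0 0 0.175;0.4 0 0 0 0 0 0.175;0.4 0 0 0 0 0 0.175;0.4 0 0 0 0 0 0.175;0.4 0 0 0 0 0 0.175;0.4 0 0 0 0 0 0.175;0.4 0 0 0 0 0 0.175;0.4 0 0 0 0 0 0.17;0.4 0 0 0 0 0 0'
python3 - <<'E'
from h import *
p=bot.grab_frame("scene");w=cloud(p)
q=near(p,w,(.412,-.36),.05,.086,.1);print("bar",rect(q))
q=near(p,w,(.412,-.36),.05,.08,.1,lambda h,s,v:(s<60)&(v>140)); print("ptr",len(q),q.mean(0) if len(q) else 0)
go(.4155,-.359,.070,-48)
E
```

```text
t: 11.05
ee_pos: [0.415, -0.3584, 0.0446]
ee_rot: [-180.0, 0.0, 72.0]
ft_force: [-2.0, 0.1, 2.7]
width: 0.0139
grip_force: 50.2
t: 12.42
ee_pos: [0.4156, -0.3585, 0.0445]
ee_rot: [180.0, 0.0, 132.0]
ft_force: [0.9, 0.9, -0.3]
width: 0.0512
grip_force: 0.0
t: 13.68
ee_pos: [0.4155, -0.3584, 0.0844]
ee_rot: [180.0, -0.0, 41.4]
ft_force: [-1.0, -0.6, 0.9]
width: 0.0515
grip_force: 0.0
t: 14.92
ee_pos: [0.4154, -0.3584, 0.0845]
ee_rot: [-180.0, -0.0, -48.1]
ft_force: [0.1, -0.0, 0.4]
width: 0.0513
grip_force: 0.0
bar (array([ 416.4, -360.9]), array([59.2, 16.6]), -47.4)
ptr 20 [ 0.42591302 -0.37299188  0.09505856]
turn -0.0 then cm [0.05 0.03 4.05] j [-45.  22.  99.   0.  59.  93.]
```

Now at the 2nd click, as intended. I'll turn the remaining 60° plus a small press against the stop.

```bash
python3 -m crank '0.4 0 0 2 0 0 0;0.4 0 0 2 0 0 0;0.4 0 0 0 0 0 0;1 0 0 0 0 0 0;1 0 0 0 0 0 0;1 0 0 0 0 0 0;1 0 0 0 0 0 0' 50
python3 -m crank '1 0 0 0 0 0 -0.15;1 0 0 0 0 0 -0.15;1 0 0 0 0 0 -0.15;1 0 0 0 0 0 -0.15;1 0 0 0 0 0 -0.15;1 0 0 0 0 0 -0.15;1 0 0 0 0 0 -0.18;1 0 0 0 0 0 0;0.4 0 0 0 0 0 0;0.4 0 0 0 0 0 0;0.4 0 0 -5 0 0 0;0.4 0 0 -5 0 0 0'
python3 - <<'E'
from h import *
p=bot.grab_frame("scene");w=cloud(p)
q=near(p,w,(.412,-.36),.05,.086,.1);print("bar",rect(q))
q=near(p,w,(.412,-.36),.05,.08,.1,lambda h,s,v:(s<60)&(v>140)); print("ptr",len(q),q.mean(0) if len(q) else 0)
for c in((.425,.189),(.43,.09),(.4256,-.066),(.4226,-.152)):
    q=near(p,w,c,.05,.006,.05,lambda h,s,v:(h<150)&~((h<18)&(v<115)));k=q[q[:,2]>.03]; print("fit",rect(q),"block",rect(k))
go(.424,-.152,.1,32.5-180)
go(.424,-.152,.1,32.5)
E
```

```text
t: 15.85
ee_pos: [0.4147, -0.36, 0.0457]
ee_rot: [179.9, -0.1, -48.1]
ft_force: [-4.3, -3.7, 3.0]
width: 0.0138
grip_force: 51.2
t: 17.35
ee_pos: [0.415, -0.3577, 0.1449]
ee_rot: [-179.9, 0.0, 13.7]
ft_force: [0.1, -1.4, -0.2]
width: 0.0513
grip_force: 0.0
bar (array([ 415.1, -360.2]), array([61.1, 14.9]), 12.7)
ptr 29 [ 0.43224507 -0.35517571  0.09505011]
fit (array([431.6, 195. ]), array([65.4, 57. ]), -12.5) block (array([427.7, 190.2]), array([29.4, 23.2]), -7.5)
fit (array([430.5,  87.7]), array([62.6, 46.9]), 36.7) block (array([430.8,  87.8]), array([27.7, 23.8]), 34.2)
fit (array([427.3, -65.2]), array([68.5, 45.8]), -55.5) block (array([426.6, -64.7]), array([31.1, 25.1]), -57.8)
fit (array([ 424.1, -153.4]), array([67.1, 46.7]), 32.8) block (array([ 425. , -152.7]), array([27.5, 25.5]), 35.0)
turn 2.814 then cm [-11.7   17.34   7.83] j [-45.  18.  94.   0.  68.  31.]
turn -0.328 then cm [ 11.7  -17.34   7.83] j [-45.  18.  94.   0.  68.  31.]
```

```bash
python3 -m crank '0.35 0 0 0 0 0 -0.166;0.35 0 0 0 0 0 -0.166;0.35 2.93 -4.33 1 0 0 0;0.35 2.93 -4.33 1 0 0 0;0.35 2.93 -4.33 1 0 0 0;0.35 2.93 -4.33 1 0 0 0;0.35 0 0 3 0 0 0;0.35 0 0 3 0 0 0;0.35 0 0 0 0 0 0'
python3 -c "
from h import *
go(.4237,-.1525,.018,32.7)"
```

```text
t: 18.52
ee_pos: [0.4185, -0.1481, 0.043]
ee_rot: [-179.8, 0.1, 32.8]
ft_force: [0.6, 0.2, 0.3]
width: 0.0555
grip_force: 0.0
turn 0.001 then cm [0.2  0.65 5.1 ] j [-25.  19. 114.   0.  48.  32.]
```

```bash
python3 -m crank '0.35 0.2 0.65 2 0 0 0;0.35 0 0 2 0 0 0;0.35 0 0 1.1 0 0 0;0.35 0 0 0 0 0 0;1 0 0 0 0 0 0;1 0 0 0 0 0 0;1 0 0 0 0 0 0;1 0 0 0 0 0 0' 60
python3 -c "
from h import *
go(.4237,-.1525,.018,32.7)"
```

```text
t: 19.52
ee_pos: [0.4258, -0.1539, -0.0055]
ee_rot: [179.9, -0.0, 32.7]
ft_force: [-1.1, 1.3, 4.6]
width: 0.0227
grip_force: 58.8
turn 0.0 then cm [-0.1  -0.23  0.25] j [-25.  24. 116.   0.  40.  32.]
```

```bash
python3 -m crank '1 0 0 -4 0 0 0;1 0 0 -4 0 0 0;1 0 0 -4 0 0 0.166;1 0 0 0 0 0 0.165;1 0 0 0 0 0 0.165;1 0 0 0 0 0 0.165;1 3.83 -2.17 0 0 0 0;1 3.83 -2.17 0 0 0 0;1 3.83 -2.17 0 0 0 0;1 3.83 -2.17 0 0 0 0;1 0 0 0 0 0 0'
python3 - <<'E'
from h import *
s=bot.read_state();print(s["width"],s["ee_pos"])
p=bot.grab_frame("scene");w=cloud(p);save(p,"s4",(190,120,350,260),5)
go(.5863,-.0812,.0470,-5.2)
E
```

```text
t: 20.9
ee_pos: [0.5892, -0.0799, 0.1136]
ee_rot: [-180.0, -0.2, -5.0]
ft_force: [-1.1, 0.0, -2.6]
width: 0.0221
grip_force: 59.9
0.022126941571824703 [ 0.58923182 -0.07991781  0.11358729]
turn 0.002 then cm [-0.01  0.08  9.22] j [-12.  24.  91.  -0.  65.  83.]
```

View pics/s4.png

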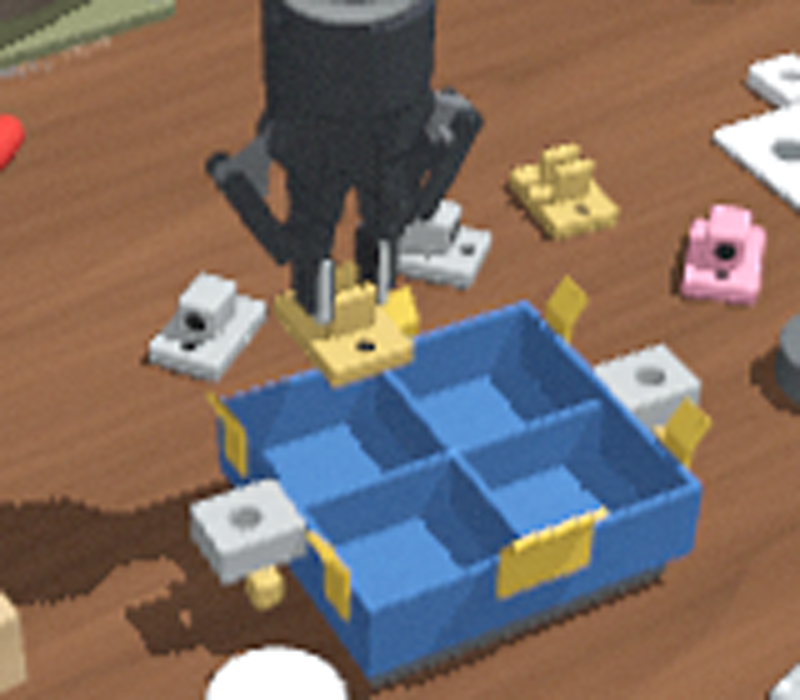

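The brass fitting hangs squarely over the near-right compartment (crop ~350,330), well clear of the tabs. I'll place it.

```bash
python3 -m crank '1 0 0.08 3 0 0 0;1 0 0 3 0 0 0;1 0 0 2.2 0 0 0;1 0 0 1 0 0 0;1 0 0 0 0 0 0;0.52 0 0 0 0 0 0;0.52 0 0 0 0 0 0;0.52 0 0 0 0 0 0;0.52 0 0 -4 0 0 0;0.52 0 0 -5 0 0 0;0.4 0 0 0 0 0 0'
python3 -c "
from h import *
print(bot.read_state()['ft_force'])
go(.4265,-.0645,.1,-56)"
```

```text
t: 22.32
ee_pos: [0.5897, -0.0827, 0.1165]
ee_rot: [179.9, -0.6, -5.2]
ft_force: [0.3, 0.2, 0.1]
width: 0.0511
grip_force: 0.0
[0.287014   0.24965478 0.11211524]
turn 0.887 then cm [-10.64  12.51   4.25] j [-12.  23.  91.   0.  65.  83.]
```

```bash
python3 -m crank '0.35 0 0 0 0 0 0.178;0.35 0 0 0 0 0 0.178;0.35 0 0 0 0 0 0.178;0.35 0 0 0 0 0 0.178;0.35 0 0 0 0 0 0.175;0.35 -3.55 4.17 0 0 0 0;0.35 -3.55 4.17 0 0 0 0;0.35 -3.54 4.17 1 0 0 0;0.35 0 0 3 0 0 0;0.35 0 0 0 0 0 0;0.35 0 0 0 0 0 0'
python3 - <<'E'
from h import *
p=bot.grab_frame("top");w=cloud(p)
q=near(p,w,(.5863,-.0812),.037,.03,.068,lambda h,s,v:(h<40)&(h>15)&(s>80));print("F4",len(q),rect(q),np.percentile(q[:,2],[5,50,95]))
go(.4265,-.0645,.018,-56)
E
```

```text
t: 23.7
ee_pos: [0.4237, -0.064, 0.072]
ee_rot: [-180.0, -0.0, -56.0]
ft_force: [0.0, -0.3, 0.7]
width: 0.0558
grip_force: 0.0
F4 258 (array([583.5, -81.9]), array([62.6, 42.5]), -4.8) [0.03310969 0.03755309 0.06103767]
turn 0.0 then cm [ 0.16 -0.17  8.02] j [-14.  15. 114.  -0.  51. 132.]
```

```bash
python3 -m crank '0.35 0.16 -0.17 3 0 0 0;0.35 0 0 3 0 0 0;0.35 0 0 2 0 0 0;0.35 0 0 0 0 0 0;1 0 0 0 0 0 0;1 0 0 0 0 0 0;1 0 0 0 0 0 0;1 0 0 0 0 0 0' 60
python3 -m crank '1 0 0 -4 0 0 0;1 0 0 -4 0 0 0;1 0 0 -4 0 0 0;1 0 0 0 0 0 -0.178;1 0 0 0 0 0 -0.178;1 0 0 0 0 0 -0.178;1 0 0 0 0 0 -0.178;1 0 0 0 0 0 -0.175;1 0 0 0 0 0 0'
python3 -c "
from h import *
go(.6659,-.0884,.160,-5.2)"
```

```text
t: 24.75
ee_pos: [0.4263, -0.0644, -0.0072]
ee_rot: [-179.9, -0.1, -56.0]
ft_force: [0.4, 0.1, 6.5]
width: 0.0225
grip_force: 59.3
t: 25.88
ee_pos: [0.4245, -0.064, 0.1117]
ee_rot: [180.0, -0.0, -5.3]
ft_force: [-0.5, -0.9, -2.5]
width: 0.0226
grip_force: 59.7
turn -0.001 then cm [24.27  0.24 -2.23] j [-14.  12. 110.  -0.  58.  81.]
```

```bash
python3 -m crank '1 4.05 0.04 0 0 0 0;1 4.05 0.04 0 0 0 0;1 4.05 0.04 0 0 0 0;1 4.04 0.04 0 0 0 0;1 4.04 0.04 0 0 0 0;1 4.04 0.04 0 0 0 0;1 0 0 0 0 0 0;1 0 0 0 0 0 0'
python3 -c "
from h import *
go(.6659,-.0884,.0455,-5.2)"
```

```text
t: 26.88
ee_pos: [0.665, -0.0881, 0.1107]
ee_rot: [-180.0, 0.2, -5.3]
ft_force: [-0.6, 0.3, -1.7]
width: 0.0225
grip_force: 59.6
turn -0.001 then cm [0.09 0.02 9.12] j [-11.  29.  81.  -0.  70.  84.]
```

```bash
python3 -m crank '1 0.09 0 3 0 0 0;1 0 0 3 0 0 0;1 0 0 2.1 0 0 0;1 0 0 1 0 0 0;1 0 0 0 0 0 0;0.52 0 0 0 0 0 0;0.52 0 0 0 0 0 0;0.52 0 0 0 0 0 0;0.52 0 0 -4 0 0 0;0.52 0 0 -5 0 0 0;0.4 0 0 0 0 0 0;0.4 0 0 0 0 0 0'
python3 - <<'E'
from h import *
p=bot.grab_frame("top");w=cloud(p)
q=near(p,w,(.43,.089),.05,.006,.05,lambda h,s,v:(h<150)&~((h<18)&(v<115)));k=q[q[:,2]>.03]; print("fit",rect(q),"block",rect(k))
go(.4295,.088,.12,36.5)
E
```

```text
t: 28.38
ee_pos: [0.6671, -0.0884, 0.1109]
ee_rot: [180.0, -0.0, -5.2]
ft_force: [0.5, 0.2, -0.8]
width: 0.0513
grip_force: 0.0
fit (array([437.9,  98.8]), array([86.7, 53.2]), -14.7) block (array([428.1,  88.9]), array([29. , 23.6]), 36.8)
turn -0.727 then cm [ -8.56 -28.26   1.58] j [-11.  30.  81.  -0.  70.  84.]
```

```bash
python3 -m crank '0.35 0 0 0 0 0 -0.1455;0.35 0 0 0 0 0 -0.1455;0.35 0 0 0 0 0 -0.1455;0.35 0 0 0 0 0 -0.1455;0.35 0 0 0 0 0 -0.1455;0.35 -1.43 -4.71 0 0 0 0;0.35 -1.43 -4.71 0 0 0 0;0.35 -1.43 -4.71 0 0 0 0;0.35 -1.43 -4.71 0 0 0 0;0.35 -1.42 -4.71 0 0 0 0;0.35 -1.42 -4.71 1.5 0 0 0;0.35 0 0 3 0 0 0'
python3 -m crank '0.35 0 0 1 0 0 0;0.35 0 0 0 0 0 0'
python3 - <<'E'
from h import *
p=bot.grab_frame("top");w=cloud(p)
q=near(p,w,(.6659,-.0884),.037,.03,.068,lambda h,s,v:(s<60));print("F3",len(q),rect(q),np.percentile(q[:,2],[5,50,95]))
go(.4292,.0882,.018,36.6)
E
```

```text
t: 29.92
ee_pos: [0.4256, 0.0891, 0.0646]
ee_rot: [-179.9, 0.2, 36.7]
ft_force: [0.4, 0.3, -0.2]
width: 0.0555
grip_force: 0.0
t: 30.18
ee_pos: [0.4298, 0.0875, 0.0545]
ee_rot: [-179.9, 0.1, 36.5]
ft_force: [0.2, -0.2, 0.5]
width: 0.0555
grip_force: 0.0
F3 264 (array([665.6, -88. ]), array([64.3, 43.5]), -6.8) [0.03299713 0.0382777  0.06257562]
turn -0.002 then cm [-0.08 -0.15  6.32] j [  6.  18. 113.  -0.  49.  59.]
```

```bash
python3 -m crank '0.35 -0.08 -0.15 3 0 0 0;0.35 0 0 3 0 0 0;0.35 0 0 0.3 0 0 0;0.35 0 0 0 0 0 0;1 0 0 0 0 0 0;1 0 0 0 0 0 0;1 0 0 0 0 0 0;1 0 0 0 0 0 0' 60
python3 -m crank '1 0 0 -4 0 0 0;1 0 0 -4 0 0 0;1 0 0 -4 0 0 0;1 0 0 0 0 0 0.146;1 0 0 0 0 0 0.146;1 0 0 0 0 0 0.146;1 0 0 0 0 0 0.146;1 0 0 0 0 0 0.146;1 0 0 0 0 0 0'
python3 -c "
from h import *
go(.5945,.0084,.160,-5.2)"
```

```text
t: 31.22
ee_pos: [0.4298, 0.0886, -0.0063]
ee_rot: [179.9, -0.1, 36.5]
ft_force: [-0.2, 0.4, 5.4]
width: 0.0226
grip_force: 59.1
t: 32.35
ee_pos: [0.4283, 0.0885, 0.1127]
ee_rot: [180.0, 0.0, -5.2]
ft_force: [-1.3, 0.2, -2.6]
width: 0.0224
grip_force: 60.2
turn -0.0 then cm [17.28  6.47 -2.13] j [  6.  12. 109.  -0.  58. 101.]
```

```bash
python3 -m crank '1 4.32 1.62 0 0 0 0;1 4.32 1.62 0 0 0 0;1 4.32 1.62 0 0 0 0;1 4.32 1.61 0 0 0 0;1 0 0 0 0 0 0;1 0 0 0 0 0 0'
python3 -c "
from h import *
go(.5945,.0084,.0460,-5.2)"
```

```text
t: 33.1
ee_pos: [0.5935, 0.0081, 0.1119]
ee_rot: [-180.0, 0.1, -5.2]
ft_force: [-0.0, -0.1, -3.3]
width: 0.0225
grip_force: 60.1
turn -0.001 then cm [ 0.09 -0.04  9.19] j [-3. 24. 91.  0. 65. 92.]
```

```bash
python3 -m crank '1 0.09 0 3 0 0 0;1 0 0 3 0 0 0;1 0 0 2.2 0 0 0;1 0 0 1 0 0 0;1 0 0 0 0 0 0;0.52 0 0 0 0 0 0;0.52 0 0 0 0 0 0;0.52 0 0 0 0 0 0;0.52 0 0 -4 0 0 0;0.52 0 0 -5 0 0 0;0.4 0 0 0 0 0 0;0.4 0 0 0 0 0 0'
python3 - <<'E'
from h import *
p=bot.grab_frame("top");w=cloud(p)
yel=lambda h,s,v:(h<40)&(h>18)&(s>80)&(v>120)
q=near(p,w,(.4275,.19),.05,.006,.05,yel);k=q[q[:,2]>.03]; print("fit",rect(q),"block",rect(k))
p=bot.grab_frame("scene");w=cloud(p)
q=near(p,w,(.4275,.19),.05,.006,.05,yel);k=q[q[:,2]>.03]; print("fit",rect(q),"block",rect(k))
go(.4275,.19,.12,-11)
E
```

```text
t: 34.6
ee_pos: [0.5956, 0.008, 0.1109]
ee_rot: [-180.0, -0.0, -5.3]
ft_force: [-1.2, -1.1, -0.5]
width: 0.0511
grip_force: 0.0
fit (array([429. , 200.3]), array([63.6, 22.9]), -10.3) block (array([428. , 195.1]), array([25.3, 10.8]), -6.5)
fit (array([429.4, 189.5]), array([73.4, 38. ]), 6.9) block (array([429.2, 188.3]), array([29.1,  0. ]), 33.7)
turn 0.099 then cm [-19.87 -14.68   1.54] j [-3. 24. 91. -0. 65. 92.]
```

```bash
python3 -m crank '0.35 0 0 0 0 0 0.095;0.35 -3.97 -2.94 0 0 0 0;0.35 -3.97 -2.94 0 0 0 0;0.35 -3.97 -2.94 0 0 0 0;0.35 -3.97 -2.94 0 0 0 0;0.35 -3.97 -2.94 1.5 0 0 0;0.35 0 0 3 0 0 0;0.35 0 0 1 0 0 0;0.35 0 0 0 0 0 0;0.35 0 0 0 0 0 0'
python3 - <<'E'
from h import *
p=bot.grab_frame("top");w=cloud(p)
q=near(p,w,(.5945,.0084),.037,.03,.068,lambda h,s,v:(s<60));print("F2",len(q),rect(q),np.percentile(q[:,2],[5,50,95]))
go(.428,.19,.018,-10.5)
E
```

```text
t: 35.95
ee_pos: [0.4292, 0.1892, 0.0558]
ee_rot: [-180.0, -0.0, -10.8]
ft_force: [-0.5, 0.4, -0.3]
width: 0.0555
grip_force: 0.0
F2 272 (array([593.6,   8.8]), array([63.5, 43.9]), -4.7) [0.03340183 0.03777272 0.0622546 ]
turn -0.006 then cm [-0.14 -0.05  6.41] j [ 19.  19. 110.  -0.  51. 119.]
```

```bash
python3 -m crank '0.35 -0.14 -0.05 3 0 0 0;0.35 0 0 3 0 0 0;0.35 0 0 0.4 0 0 0;0.35 0 0 0 0 0 0;1 0 0 0 0 0 0;1 0 0 0 0 0 0;1 0 0 0 0 0 0;1 0 0 0 0 0 0' 60
python3 -m crank '1 0 0 -4 0 0 0;1 0 0 -4 0 0 0;1 0 0 -4 0 0 0;1 0 0 0 0 0 -0.093;1 0 0 0 0 0 0'
python3 -c "
from h import *
go(.6741,.0012,.160,-5.2)"
```

```text
t: 37.0
ee_pos: [0.4278, 0.1905, -0.0072]
ee_rot: [-179.9, -0.1, -10.8]
ft_force: [0.0, -0.1, 5.0]
width: 0.0225
grip_force: 58.7
t: 37.62
ee_pos: [0.4266, 0.1902, 0.1122]
ee_rot: [-180.0, -0.1, -5.5]
ft_force: [-0.2, -0.2, -3.1]
width: 0.0224
grip_force: 60.2
turn -0.005 then cm [26.36 16.58 -2.18] j [ 19.  15. 106.  -0.  59. 114.]
```

```bash
python3 -m crank '1 4.4 2.76 0 0 0 0;1 4.4 2.76 0 0 0 0;1 4.39 2.76 0 0 0 0;1 4.39 2.76 0 0 0 0;1 4.39 2.77 0 0 0 0;1 4.39 2.77 0 0 0 0;1 0 0 0 0 0 0;1 0 0 0 0 0 0'
python3 -c "
from h import *
go(.6741,.0012,.0455,-5.2)"
```

```text
t: 38.62
ee_pos: [0.672, 0.0002, 0.1098]
ee_rot: [-180.0, 0.2, -5.5]
ft_force: [-0.6, 1.4, -2.6]
width: 0.0222
grip_force: 60.1
turn -0.006 then cm [ 0.2  -0.12  9.03] j [-4. 30. 81.  0. 70. 92.]
```

```bash
python3 -m crank '1 0.2 -0.12 3 0 0 0;1 0 0 3 0 0 0;1 0 0 2 0 0 0;1 0 0 1 0 0 0;1 0 0 0 0 0 0;0.52 0 0 0 0 0 0;0.52 0 0 0 0 0 0;0.52 0 0 0 0 0 0;0.52 0 0 -4 0 0 0;0.52 0 0 -5 0 0 0;0.4 0 0 0 0 0 0;0.4 0 0 0 0 0 0'
python3 -m crank '0.4 0 0 0 0 0 -0.177;0.4 0 0 0 0 0 -0.177;0.4 0 0 0 0 0 -0.177;0.4 0 0 0 0 0 -0.177;0.4 0 0 0 0 0 -0.177;0.4 0 0 0 0 0 -0.177;0.4 0 0 0 0 0 -0.177;0.4 0 0 0 0 0 -0.177;0.4 0 0 0 0 0 -0.177;0.4 0 0 0 0 0 0'
python3 -c "
from h import *
go(.517,.3935,.12,86)"
```

```text
t: 40.12
ee_pos: [0.6756, 0.0012, 0.1119]
ee_rot: [-180.0, -0.0, -5.4]
ft_force: [-0.5, 0.7, -0.4]
width: 0.0512
grip_force: 0.0
t: 41.38
ee_pos: [0.6743, 0.0012, 0.1096]
ee_rot: [-179.8, 0.0, 85.7]
ft_force: [-0.1, 1.0, -0.8]
width: 0.0512
grip_force: 0.0
turn -0.005 then cm [ 38.03 -18.43   1.56] j [-3. 30. 80.  0. 70.  1.]
```

```bash
python3 -m crank '0.5 4.75 -2.3 0 0 0 0;0.5 4.75 -2.3 0 0 0 0;0.5 4.75 -2.3 0 0 0 0;0.5 4.75 -2.3 0 0 0 0;0.5 4.75 -2.3 0 0 0 0;0.5 4.75 -2.3 0 0 0 0;0.5 4.75 -2.3 0 0 0 0;0.5 4.75 -2.3 0 0 0 0;0.5 0 0 3 0 0 0;0.5 0 0 0 0 0 0;0.5 0 0 0 0 0 0'
python3 - <<'E'
from h import *
p=bot.grab_frame("top");w=cloud(p);save(p,"t5",None,1.5)
q=near(p,w,(.6741,.0012),.037,.03,.068,lambda h,s,v:(h<40)&(h>15)&(s>80));print("F1",len(q),rect(q),np.percentile(q[:,2],[5,50,95]))
p=bot.grab_frame("scene");w=cloud(p)
q=near(p,w,(.515,.393),.09,.036,.06); print("handle",len(q),rect(q))
go(.517,.3935,.012,86)
E
```

```text
t: 42.75
ee_pos: [0.5198, 0.393, 0.0813]
ee_rot: [-180.0, 0.0, 85.7]
ft_force: [0.4, 0.5, -0.1]
width: 0.0425
grip_force: 0.0
F1 263 (array([675.2,   2.3]), array([64.1, 43.3]), -5.2) [0.03302863 0.03732331 0.06051486]
handle 103 (array([518.6, 393.2]), array([72.9, 19.6]), 88.4)
turn -0.005 then cm [ 0.01 -0.37  9.64] j [33. 30. 85. -0. 65. 38.]
```

View pics/t5.png

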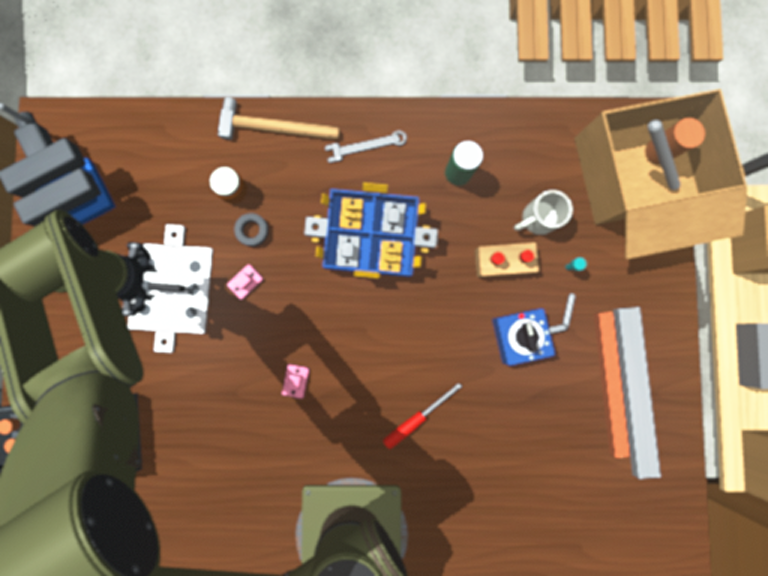

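All four real fittings lie in the tub (pic 325-420, 190-275), the knob points at the red dot, and the pink look-alikes are untouched. The lid handle is at (170,288), so I'll grip it.

```bash
python3 -m crank '0.5 0 -0.2 3 0 0 0;0.5 0 0 3 0 0 0;0.5 0 0 2 0 0 0;0.5 0 0 1.3 0 0 0;0.5 0 0 0 0 0 0;1 0 0 0 0 0 0;1 0 0 0 0 0 0;1 0 0 0 0 0 0;1 0 0 0 0 0 0' 100
python3 -c "
from h import *
print(bot.read_state()['ee_rot'],bot.read_state()['ee_pos'])"
python3 -m crank '1 0 0 -2 0 0 0;1 0 0 -4 0 0 0;1 0 0 -5 0 0 0;1 0 0 -5 0 0 0;1 0 0 -2 0 0 0;1 0 0 0 0 0 0;1 0 0 0 0 0 0'
python3 -c "
from h import *
go(.6302,-.040,.18,-5.2)"
```

```text
t: 43.98
ee_pos: [0.5186, 0.3943, -0.01]
ee_rot: [179.9, -0.1, 85.8]
ft_force: [0.3, -1.6, 5.9]
width: 0.0143
grip_force: 98.8
[ 1.79885089e+02 -8.72467426e-02  8.58420836e+01] [ 0.51863381  0.39428363 -0.01002181]
t: 44.85
ee_pos: [0.5163, 0.3928, 0.1664]
ee_rot: [-179.8, 0.1, 85.8]
ft_force: [-0.2, -0.2, -4.4]
width: 0.0142
grip_force: 98.3
turn 1.589 then cm [15.27 42.07  1.24] j [34. 25. 80. -0. 75. 38.]
```

```bash
python3 -m crank '1 0 0 0 0 0 0.159;1 0 0 0 0 0 0.159;1 0 0 0 0 0 0.159;1 0 0 0 0 0 0.159;1 0 0 0 0 0 0.159;1 0 0 0 0 0 0.159;1 0 0 0 0 0 0.159;1 0 0 0 0 0 0.159;1 0 0 0 0 0 0.159;1 0 0 0 0 0 0.158;1 0 0 0 0 0 0'
python3 -m crank '1 1.53 4.21 0 0 0 0;1 1.53 4.21 0 0 0 0;1 1.53 4.21 0 0 0 0;1 1.53 4.21 0 0 0 0;1 1.53 4.21 0 0 0 0;1 1.53 4.21 0 0 0 0;1 1.53 4.21 0 0 0 0;1 1.52 4.2 0 0 0 0;1 1.52 4.2 0 0 0 0;1 1.52 4.2 0 0 0 0;1 0 0 0 0 0 0;1 0 0 0 0 0 0'
python3 - <<'E'
from h import *
for n in("top","scene"):
    p=bot.grab_frame(n);w=cloud(p)
    q=near(p,w,(.63,-.04),.17,.14,.198,lambda h,s,v:(s<60)&(v>95));print(n,len(q),rect(q),np.percentile(q[:,2],[5,25,50,75,95]))
    for sg in (1,-1):
        k=q[sg*(q[:,1]+.04)>.1];print(len(k),k.mean(0))
    save(p,n+"6",(180,90,340,210) if n=="top" else (190,80,370,260),4)
print(bot.read_state()["ee_pos"],bot.read_state()["width"])
go(.6302,-.040,.09,-5.2)
E
```

```text
t: 46.22
ee_pos: [0.5164, 0.3929, 0.166]
ee_rot: [179.8, 0.2, -5.1]
ft_force: [0.4, -0.3, -4.4]
width: 0.0147
grip_force: 98.1
t: 47.72
ee_pos: [0.6307, -0.0389, 0.1672]
ee_rot: [-180.0, 0.2, -5.1]
ft_force: [0.4, -0.2, -4.4]
width: 0.0145
grip_force: 98.7
top 1769 (array([615.1, -39.4]), array([269.8, 159.5]), -84.9) [0.18110583 0.18297938 0.18442521 0.18615344 0.19080555]
75 [0.6403302  0.08903012 0.18945866]
140 [ 0.61934393 -0.15805504  0.18908809]
scene 3494 (array([630.8, -38.3]), array([274. , 166.8]), 84.4) [0.181583   0.18345624 0.18435456 0.18529826 0.19010392]
182 [0.64410222 0.07930573 0.18814346]
242 [ 0.62439088 -0.1587237   0.18736612]
[ 0.63090809 -0.03804338  0.16780467] 0.014362446721332113
turn 0.002 then cm [-0.05  0.2  10.38] j [-7. 24. 82.  0. 74. 88.]
```

View pics/scene6.png

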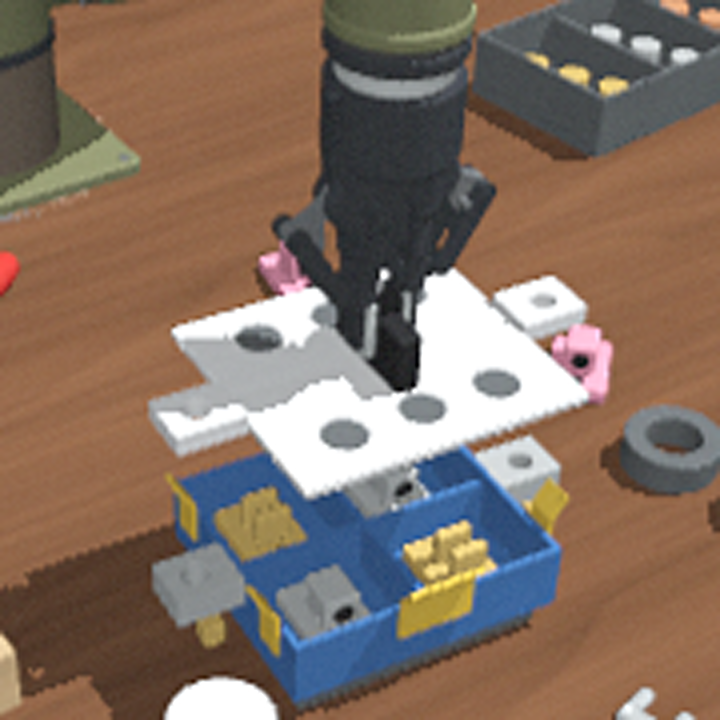

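```bash
python3 -m crank '1 0 0.18 2 0 0 -0.005;1 0 0 3 0 0 0;1 0 0 2.5 0 0 0;1 0 0 1 0 0 0;1 0 0 0.7 0 0 0;1 0 0 0.6 0 0 0;1 0 0 0.5 0 0 0;1 0 0 0.5 0 0 0;1 0 0 0.4 0 0 0;1 0 0 0 0 0 0;1 0 0 0 0 0 0'
python3 -c "
from h import *
go(.6302,-.040,.081,-5.2)"
```

```text
t: 49.2
ee_pos: [0.6315, -0.0409, 0.0565]
ee_rot: [-180.0, 0.0, -4.9]
ft_force: [-0.2, 0.2, -5.6]
width: 0.0143
grip_force: 98.7
turn 0.005 then cm [-0.14 -0.08  0.15] j [-8. 30. 89.  0. 61. 87.]
```

Lid is about 1.5 mm above the rim. I'll lower a bit more, release and lift.

```bash
python3 -m crank '1 0 0 0.15 0 0 0;1 0 0 0.1 0 0 0;1 0 0 0 0 0 0;0.6 0 0 0 0 0 0;0.6 0 0 0 0 0 0;0.6 0 0 0 0 0 0;0.6 0 0 -4 0 0 0;0.6 0 0 -5 0 0 0;0.6 0 0 -3 0 0 0'
python3 -m crank '0.6 -5 0 0 0 0 0;0.6 -5 0 0 0 0 0;0.6 -5 0 0 0 0 0;0.6 0 0 0 0 0 0'
python3 - <<'E'
from h import *
for n in("top","scene"):
    p=bot.grab_frame(n);w=cloud(p)
    q=near(p,w,(.63,-.04),.17,.06,.085,lambda h,s,v:(s<60)&(v>95));print(n,len(q),rect(q),np.percentile(q[:,2],[5,25,50,75,95]))
    for sg in (1,-1):
        k=q[sg*(q[:,1]+.04)>.1];print(len(k),k.mean(0))
    red=lambda h,s,v:((h<8)|(h>172))&(s>150)
    for c in((.574,-.298),(.578,-.357)):
        q=near(p,w,c,.025,.075,.1,red); print("pin",len(q),q.mean(0),rect(q))
    A=np.c_[w[...,0].ravel(),w[...,1].ravel(),np.ones(w[...,0].size),w[...,2].ravel()]
    m=(abs(A[:,0]-.63)<.06)&(abs(A[:,1]+.04)<.07)&(A[:,3]>.06)&(A[:,3]<.085)
    print("tilt",np.linalg.lstsq(A[m][:,:3],A[m][:,3],rcond=None)[0])
go(.574,-.298,.12,-5)
E
```

```text
t: 50.32
ee_pos: [0.6328, -0.0412, 0.1767]
ee_rot: [180.0, -0.2, -4.9]
ft_force: [0.1, 0.3, 0.8]
width: 0.0339
grip_force: 0.0
t: 50.82
ee_pos: [0.4769, -0.0274, 0.1736]
ee_rot: [-180.0, 0.2, -4.9]
ft_force: [1.2, 0.8, 0.1]
width: 0.0343
grip_force: 0.0
top 2619 (array([641.6, -41.4]), array([272.1, 144.4]), 84.4) [0.0680447  0.07037305 0.0719971  0.07383632 0.07796947]
124 [0.63893832 0.0782133  0.07686905]
139 [ 0.61952992 -0.15864421  0.07606829]
pin 55 [ 0.57246882 -0.29714317  0.08638336] (array([ 572.6, -297.9]), array([22.7, 21.7]), -63.3)
pin 58 [ 0.5765208  -0.35680841  0.08698954] (array([ 576.2, -357.7]), array([23.7, 21.9]), -86.7)
tilt [-0.0018021  -0.00118833  0.07283054]
scene 3572 (array([632.9, -40.6]), array([273. , 170.1]), 86.8) [0.0684839  0.07095322 0.07200778 0.07311986 0.07765633]
179 [0.64570608 0.07792097 0.07451847]
256 [ 0.62528773 -0.15967396  0.07395041]
pin 104 [ 0.57822507 -0.30008334  0.08421675] (array([ 576.2, -299.4]), array([24.3, 23.8]), -58.9)
pin 116 [ 0.5824316  -0.35963709  0.08425512] (array([ 580.3, -359.4]), array([24.7, 24.6]), 57.5)
tilt [0.0016108  0.00054916 0.07123666]
turn 0.002 then cm [11.47 26.08  8.06] j [-8. 12. 99. -0. 69. 87.]
```

```bash
python3 -m crank '0.5 0 0 0 0 0 -0.166;0.5 0 0 0 0 0 -0.166;0.5 0 0 0 0 0 -0.166;0.5 0 0 0 0 0 -0.166;0.5 0 0 0 0 0 -0.166;0.5 0 0 0 0 0 -0.166;0.5 0 0 0 0 0 -0.166;0.5 0 0 0 0 0 -0.166;0.5 0 0 0 0 0 -0.166;0.5 0 0 0 0 0 -0.163;0.5 0 0 0 0 0 0'
python3 -m crank '0.5 -5.4 1.9 0 0 0 0;0.5 -5.4 1.9 0 0 0 0;0.5 -5.4 1.9 0 0 0 0;0.5 -5.4 1.9 0 0 0 0;0.5 -5.4 1.9 0 0 0 0;0.5 0 0 3 0 0 0;0.5 0 0 0 0 0 0;0.5 0 0 0 0 0 0'
python3 -c "
from h import *
go(.5737,-.2985,.063,90)"
```

```text
t: 52.3
ee_pos: [0.484, -0.0284, 0.1741]
ee_rot: [179.9, 0.0, 89.9]
ft_force: [-1.0, 0.3, -0.8]
width: 0.0427
grip_force: 0.0
t: 53.3
ee_pos: [0.5776, -0.2978, 0.1443]
ee_rot: [-180.0, -0.0, 90.0]
ft_force: [0.3, 0.8, -0.4]
width: 0.0426
grip_force: 0.0
turn -0.0 then cm [-0.07 -0.39 10.73] j [-31.  26.  82.   0.  72. -31.]
```

```bash
python3 -m crank '0.5 -0.07 -0.39 3 0 0 0;0.5 0 0 3 0 0 0;0.5 0 0 3 0 0 0;0.5 0 0 1.7 0 0 0;0.5 0 0 0 0 0 0;0.5 0 0 0 0 0 0;1 0 0 0 0 0 0;1 0 0 0 0 0 0;1 0 0 0 0 0 0;1 0 0 0 0 0 0' 60
python3 -c "
from h import *
print(bot.read_state()['ee_pos'])"
python3 -m crank '1 0 0 -2 0 0 0;1 0 0 -4 0 0 0;1 0 0 -4 0 0 0;1 0 0 -4 0 0 0;1 0 0 0 0 0 0;1 0 0 0 0 0 0'
python3 - <<'E'
from h import *
go(.620,-.1558,.15,90)
for n in("top","scene"):
    p=bot.grab_frame(n);w=cloud(p);red=lambda h,s,v:((h<8)|(h>172))&(s>150)
    q=near(p,w,(.574,-.298),.04,.12,.28,red);print(len(q),q.mean(0) if len(q) else 0)
    if n=="scene": save(p,"s7",(100,100,260,260),4)
E
```

```text
t: 54.55
ee_pos: [0.5745, -0.2994, 0.0387]
ee_rot: [179.8, 0.1, 90.0]
ft_force: [-1.2, 1.1, 6.8]
width: 0.0241
grip_force: 58.7
[ 0.57447374 -0.29942258  0.03872329]
t: 55.3
ee_pos: [0.5726, -0.2984, 0.1765]
ee_rot: [-179.9, -0.0, 90.0]
ft_force: [0.7, 0.2, -1.4]
width: 0.0239
grip_force: 59.9
turn 0.0 then cm [14.26  4.74  5.25] j [-31.  24.  80.  -0.  76. -31.]
7 [ 0.57698894 -0.2874972   0.21777036]
40 [ 0.57492488 -0.30861257  0.21445151]
```

View pics/s7.png

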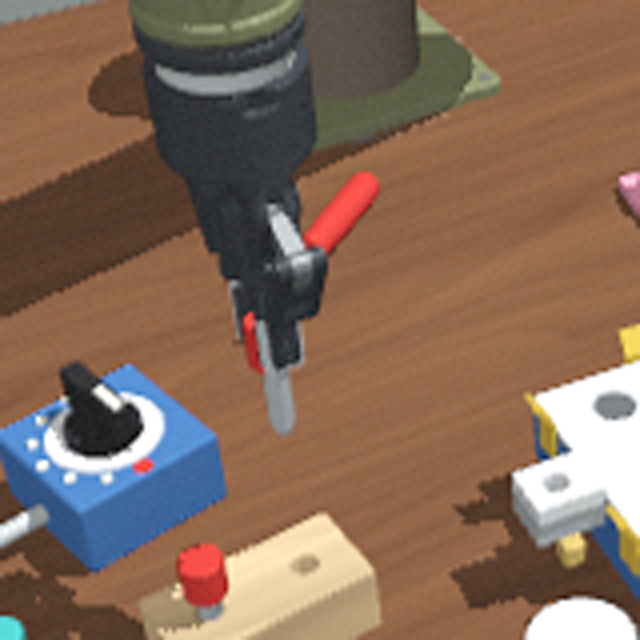

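```bash
python3 -m crank '1 3.56 1.18 0 0 0 0;1 3.57 1.18 0 0 0 0;1 3.57 1.19 0 0 0 0;1 3.56 1.19 0 0 0 0;1 0 0 2 0 0 0;1 0 0 2.5 0 0 0;1 0 0 0 0 0 0;1 0 0 0 0 0 0'
python3 - <<'E'
from h import *
p=bot.grab_frame("scene");w=cloud(p)
s=bot.read_state();print(s["ee_pos"],s["ee_rot"])
q=near(p,w,(.62,-.156),.03,.098,.155,lambda h,s,v:(s<60));
for lo in np.arange(.095,.155,.01):
    k=q[(q[:,2]>=lo)&(q[:,2]<lo+.01)]
    if len(k)>3: print(round(lo,3),len(k),k.mean(0),k.mean(0)[:2]-.0055*np.array([.86,-.51]))
k=near(p,w,(.62,-.16),.05,.066,.085,lambda h,s,v:(s<60)&(v>95))
# bore: dark spot on the lid knuckle (work on the image)
save(p,"s8",(215,185,285,255),8)
go(.620,-.1558,.12,90)
E
```

```text
t: 56.4
ee_pos: [0.6205, -0.1562, 0.1317]
ee_rot: [-179.9, -0.0, 90.0]
ft_force: [0.0, 0.3, -0.8]
width: 0.0237
grip_force: 59.9
[ 0.62103298 -0.15643023  0.13234872] [1.79974113e+02 1.00297340e-02 9.00118860e+01]
0.105 11 [ 0.6247649  -0.15816256  0.11173289] [ 0.6200349  -0.15535756]
0.115 18 [ 0.62333504 -0.1590274   0.11979622] [ 0.61860504 -0.1562224 ]
0.125 17 [ 0.62524828 -0.15867256  0.12982016] [ 0.62051828 -0.15586756]
0.135 21 [ 0.62475616 -0.15862935  0.14005852] [ 0.62002616 -0.15582435]
0.145 5 [ 0.62455037 -0.15972003  0.14683891] [ 0.61982037 -0.15691503]
turn 0.0 then cm [ 0.06 -0.1   3.83] j [-18.  26.  84.  -0.  70. -18.]
```

View pics/s8.png

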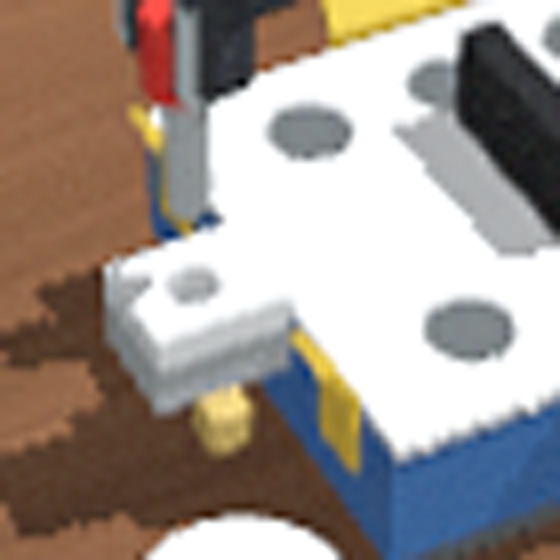

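```bash
cat >> h.py <<'E'
def ray(p,u,v,z):
    f,cx,cy=K(p); T=np.array(p["cam_to_world"]); d=T[:3,:3]@np.array([(u-cx)/f,-(v-cy)/f,-1]); o=T[:3,3]
    return o+d*(z-o[2])/d[2]
E
python3 -c "
from h import *
p=bot.grab_frame('scene'); print(ray(p,239.1,220.75,.077), ray(p,238.6,220.25,.077))"
```

```text
[ 0.62513784 -0.15625521  0.077     ] [ 0.62304723 -0.15636992  0.077     ]
```

```bash
python3 -m crank '1 0.05 0.06 2 0 0 0;1 0 0 0.7 0 0 0;1 0 0 0.4 0 0 0;1 0 0 0.4 0 0 0;1 0 0 0.4 0 0 0;1 0 0 0.4 0 0 0;1 0 0 0 0 0 0'
```

```text
t: 57.38
ee_pos: [0.6215, -0.1558, 0.0888]
ee_rot: [180.0, 0.0, 90.0]
ft_force: [1.2, -0.1, -0.8]
width: 0.0239
grip_force: 59.9
```

```bash
python3 -m crank '1 0 0 0.5 0 0 0;1 0 0 0.5 0 0 0;1 0 0 0.5 0 0 0;1 0 0 0.5 0 0 0;1 0 0 0.4 0 0 0;1 0 0 0.4 0 0 0;1 0 0 0.4 0 0 0;1 0 0 0.2 0 0 0;1 0 0 0 0 0 0'
```

```text
t: 58.5
ee_pos: [0.6207, -0.1561, 0.0558]
ee_rot: [-180.0, 0.1, 90.0]
ft_force: [-3.8, -1.6, 8.2]
width: 0.024
grip_force: 61.0
```

```bash
python3 -m crank '1 0 0 0.15 0 0 0;1 0 0 0.15 0 0 0;1 0 0 0 0 0 0'
python3 -m crank '0.55 0 0 0 0 0 0;0.55 0 0 0 0 0 0;0.55 0 0 -4 0 0 0;0.55 0 0 -4 0 0 0;0.55 0 0 -4 0 0 0;0.55 0 0 0 0 0 0'
python3 - <<'E'
from h import *
p=bot.grab_frame("scene");w=cloud(p);red=lambda h,s,v:((h<8)|(h>172))&(s>150)
q=near(p,w,(.62,-.156),.04,.07,.14,red);print(len(q),np.percentile(q[:,2],[2,50,90,95,98]),q[q[:,2]>.099].mean(0))
go(.578,-.3583,.12,90)
E
```

```text
t: 58.88
ee_pos: [0.6208, -0.1561, 0.0557]
ee_rot: [180.0, 0.1, 90.1]
ft_force: [-8.4, -0.9, 22.4]
width: 0.0236
grip_force: 62.8
t: 59.62
ee_pos: [0.624, -0.1562, 0.1752]
ee_rot: [179.6, 0.1, 90.0]
ft_force: [-0.4, 0.5, -0.3]
width: 0.0382
grip_force: 0.0
128 [0.08086847 0.10037428 0.10473154 0.10543856 0.10571118] [ 0.62361234 -0.15846024  0.10320246]
turn 0.001 then cm [-20.26  -4.43   7.89] j [-18.  24.  81.   0.  75. -18.]
```

```bash
python3 -m crank '0.5 -5.06 -1.1 0 0 0 0;0.5 -5.06 -1.1 0 0 0 0;0.5 -5.06 -1.1 0 0 0 0;0.5 -5.06 -1.1 0 0 0 0;0.5 0 0 3 0 0 0;0.5 0 0 0 0 0 0;0.5 0 0 0 0 0 0'
python3 -c "
from h import *
go(.5778,-.3583,.063,90)"
```

```text
t: 60.55
ee_pos: [0.5771, -0.357, 0.1409]
ee_rot: [-179.9, -0.1, 90.1]
ft_force: [0.2, 0.5, -0.0]
width: 0.0426
grip_force: 0.0
turn 0.001 then cm [-0.13  0.07 10.39] j [-35.  29.  78.   0.  74. -35.]
```

```bash
python3 -m crank '0.5 -0.13 0.07 3 0 0 0;0.5 0 0 3 0 0 0;0.5 0 0 3 0 0 0;0.5 0 0 1.4 0 0 0;0.5 0 0 0 0 0 0;0.5 0 0 0 0 0 0;1 0 0 0 0 0 0;1 0 0 0 0 0 0;1 0 0 0 0 0 0;1 0 0 0 0 0 0' 60
python3 -m crank '1 0 0 -2 0 0 0;1 0 0 -4 0 0 0;1 0 0 -4 0 0 0;1 0 0 -5 0 0 0;1 0 0 0 0 0 0;1 0 0 0 0 0 0'
python3 -c "
from h import *
go(.641,.0752,.21,90)"
```

```text
t: 61.8
ee_pos: [0.5791, -0.3601, 0.0398]
ee_rot: [179.8, 0.1, 90.0]
ft_force: [-0.8, 0.8, 5.9]
width: 0.0236
grip_force: 58.8
t: 62.55
ee_pos: [0.5774, -0.359, 0.1875]
ee_rot: [-180.0, -0.0, 90.0]
ft_force: [0.2, 0.3, -1.7]
width: 0.0239
grip_force: 59.9
turn 0.0 then cm [43.42  6.36  0.35] j [-35.  27.  74.  -0.  79. -35.]
```

```bash
python3 -m crank '1 4.82 0.71 0 0 0 0;1 4.82 0.71 0 0 0 0;1 4.83 0.71 0 0 0 0;1 4.83 0.71 0 0 0 0;1 4.83 0.71 0 0 0 0;1 4.83 0.71 0 0 0 0;1 4.82 0.7 0 0 0 0;1 4.82 0.7 0 0 0 0;1 4.82 0.7 0 0 0 0;1 0 0 3 0 0 0;1 0 0 2.5 0 0 0;1 0 0 0 0 0 0'
python3 - <<'E'
from h import *
p=bot.grab_frame("scene");w=cloud(p)
s=bot.read_state();print(s["ee_pos"],s["ee_rot"])
q=near(p,w,(.641,.075),.03,.098,.155,lambda h,s,v:(s<60));
for lo in np.arange(.095,.155,.01):
    k=q[(q[:,2]>=lo)&(q[:,2]<lo+.01)]
    if len(k)>3: print(round(lo,3),len(k),k.mean(0)[:2]-.0055*np.array([.71,-.7]))
save(p,"s9",(290,150,350,210),8)
go(.6415,.0752,.12,90)
E
```

```text
t: 64.05
ee_pos: [0.6376, 0.075, 0.1284]
ee_rot: [-179.4, 0.0, 90.1]
ft_force: [0.6, -0.8, -1.0]
width: 0.0241
grip_force: 59.8
[0.63927738 0.0748193  0.13035638] [-1.79659535e+02  1.82911383e-02  9.00296760e+01]
0.095 6 [0.63443355 0.07781759]
0.105 14 [0.63618821 0.07678785]
0.115 16 [0.63657439 0.07613286]
0.125 18 [0.63704932 0.07602983]
0.135 15 [0.6366638  0.07709218]
turn 0.001 then cm [0.04 0.22 3.64] j [ 3. 27. 83. -0. 71.  3.]
```

View pics/s9.png

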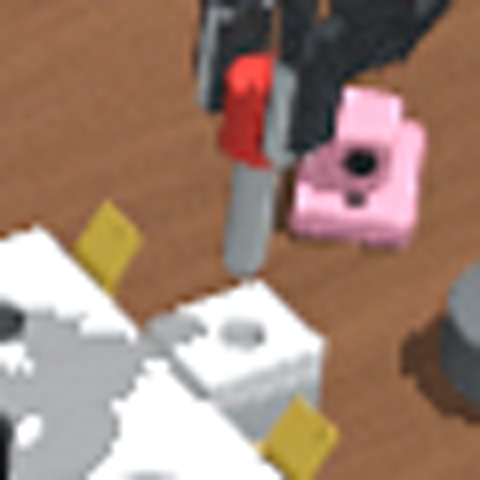

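```bash
python3 -c "
from h import *
p=bot.grab_frame('scene'); print(ray(p,319.7,191.4,.077), bot.read_state()['ee_pos'])"
```

```text
[0.64209102 0.07487701 0.077     ] [0.64064061 0.0747584  0.13186244]
```

```bash
python3 -m crank '1 0.02 0.03 2 0 0 0;1 0 0 0.6 0 0 0;1 0 0 0.4 0 0 0;1 0 0 0.4 0 0 0;1 0 0 0.4 0 0 0;1 0 0 0.4 0 0 0;1 0 0 0 0 0 0'
```

```text
t: 65.03
ee_pos: [0.6415, 0.0751, 0.0906]
ee_rot: [-180.0, 0.0, 90.0]
ft_force: [-0.1, -0.6, -0.2]
width: 0.0238
grip_force: 59.9
```

```bash
python3 -m crank '1 0 0 0.5 0 0 0;1 0 0 0.5 0 0 0;1 0 0 0.5 0 0 0;1 0 0 0.5 0 0 0;1 0 0 0.4 0 0 0;1 0 0 0.4 0 0 0;1 0 0 0.4 0 0 0;1 0 0 0.2 0 0 0;1 0 0 0.15 0 0 0;1 0 0 0.15 0 0 0;1 0 0 0 0 0 0'
python3 -m crank '0.55 0 0 0 0 0 0;0.55 0 0 0 0 0 0;0.55 0 0 -4 0 0 0;0.55 0 0 -4 0 0 0;0.55 0 0 -4 0 0 0;0.55 0 0 0 0 0 0'
python3 - <<'E'
from h import *
p=bot.grab_frame("scene");w=cloud(p);red=lambda h,s,v:((h<8)|(h>172))&(s>150)
for c in((.641,.075),(.62,-.156)):
    q=near(p,w,c,.04,.07,.14,red);print(len(q),np.percentile(q[:,2],[2,50,90,95,98]),q[q[:,2]>.099].mean(0))
q=near(p,w,(.412,-.36),.05,.086,.1);print("bar",rect(q))
go(.415,-.3587,.15,12.5)
E
```

```text
t: 66.4
ee_pos: [0.6426, 0.0745, 0.0569]
ee_rot: [179.8, 0.1, 90.0]
ft_force: [-4.1, -1.8, 13.3]
width: 0.024
grip_force: 61.5
t: 67.15
ee_pos: [0.6445, 0.0754, 0.1777]
ee_rot: [179.6, -0.0, 90.0]
ft_force: [0.0, -0.2, -0.8]
width: 0.0388
grip_force: 0.0
113 [0.08153876 0.10080514 0.10499507 0.10518414 0.10561243] [0.64427478 0.07339468 0.10329401]
130 [0.08049485 0.10022663 0.10473721 0.1052145  0.10559347] [ 0.6234445  -0.15780796  0.10306362]
bar (array([ 414.4, -360.3]), array([64.1, 14.7]), 12.2)
turn 1.353 then cm [-31.63  37.44   5.14] j [ 3. 24. 80.  0. 76.  3.]
```

```bash
python3 -m crank '0.45 0 0 0 0 0 0.169;0.45 0 0 0 0 0 0.169;0.45 0 0 0 0 0 0.169;0.45 0 0 0 0 0 0.169;0.45 0 0 0 0 0 0.169;0.45 0 0 0 0 0 0.169;0.45 0 0 0 0 0 0.169;0.45 0 0 0 0 0 0.17;0.45 0 0 0 0 0 0'
python3 -m crank '0.45 -3.16 3.74 0 0 0 0;0.45 -3.16 3.74 0 0 0 0;0.45 -3.16 3.74 0 0 0 0;0.45 -3.16 3.74 0 0 0 0;0.45 -3.16 3.74 0 0 0 0;0.45 -3.16 3.74 0 0 0 0;0.45 -3.16 3.74 0 0 0 0;0.45 -3.16 3.74 0 0 0 0;0.45 -3.16 3.74 0 0 0 0;0.45 -3.16 3.74 3 0 0 0;0.45 0 0 3 0 0 0;0.45 0 0 0 0 0 0'
python3 -c "
from h import *
go(.415,-.3587,.070,12.3)"
```

```text
t: 68.32
ee_pos: [0.6404, 0.0751, 0.1717]
ee_rot: [-180.0, 0.2, 12.6]
ft_force: [0.7, -0.0, -0.2]
width: 0.0466
grip_force: 0.0
t: 69.82
ee_pos: [0.4116, -0.3568, 0.111]
ee_rot: [-179.6, 0.2, 12.6]
ft_force: [0.1, -0.2, -0.2]
width: 0.047
grip_force: 0.0
turn 0.005 then cm [0.29 0.26 6.7 ] j [-45.  21.  97.   0.  63.  32.]
```

```bash
python3 -m crank '0.45 0.29 0.2 3 0 0 0;0.45 0 0 3 0 0 0;0.45 0 0 0.7 0 0 0;0.45 0 0 0 0 0 0;1 0 0 0 0 0 0;1 0 0 0 0 0 0;1 0 0 0 0 0 0;1 0 0 0 0 0 0' 50
python3 -m crank '1 0 0 0 0 0 0.143;1 0 0 0 0 0 0.143;1 0 0 0 0 0 0.143;1 0 0 0 0 0 0.143;1 0 0 0 0 0 0.143;1 0 0 0 0 0 0.143;1 0 0 0 0 0 0.143;1 0 0 0 0 0 0.143;1 0 0 0 0 0 0.143;1 0 0 0 0 0 0.142;1 0 0 0 0 0 0.142;1 0 0 0 0 0 0'
python3 -m crank '1 0 0 0 0 0 0;0.4 0 0 0 0 0 0;0.4 0 0 0 0 0 0;0.4 0 0 0 0 0 0;0.4 0 0 -5 0 0 0;0.4 0 0 -5 0 0 0;0.4 0 0 -3 0 0 0;0.4 0 0 0 0 0 0'
python3 - <<'E'
from h import *
p=bot.grab_frame("scene");w=cloud(p);save(p,"s10",None,1.5)
q=near(p,w,(.412,-.36),.05,.086,.1);print("bar",rect(q))
q=near(p,w,(.412,-.36),.05,.08,.1,lambda h,s,v:(s<60)&(v>140)); print("ptr",len(q),q.mean(0) if len(q) else 0)
q=near(p,w,(.63,-.04),.17,.06,.085,lambda h,s,v:(s<60)&(v>95));print(len(q),rect(q),np.percentile(q[:,2],[5,50,95]))
E
```

```text
t: 70.82
ee_pos: [0.4181, -0.3593, 0.0485]
ee_rot: [180.0, -0.1, 12.5]
ft_force: [-0.4, 3.0, 6.2]
width: 0.0137
grip_force: 49.6
t: 72.32
ee_pos: [0.4152, -0.3636, 0.0485]
ee_rot: [179.7, -0.3, -77.4]
ft_force: [-9.4, -9.1, 4.5]
width: 0.0139
grip_force: 49.5
t: 73.32
ee_pos: [0.4193, -0.361, 0.18]
ee_rot: [-179.8, -0.3, -77.5]
ft_force: [0.8, -0.4, -0.5]
width: 0.0509
grip_force: 0.0
bar (array([ 415.6, -359.8]), array([58.9, 16.6]), -78.4)
ptr 33 [ 0.41829606 -0.37602035  0.09541228]
3402 (array([634.8, -41.2]), array([272.3, 173.4]), 84.9) [0.06864967 0.07190911 0.07683256]
```

View pics/s10.png

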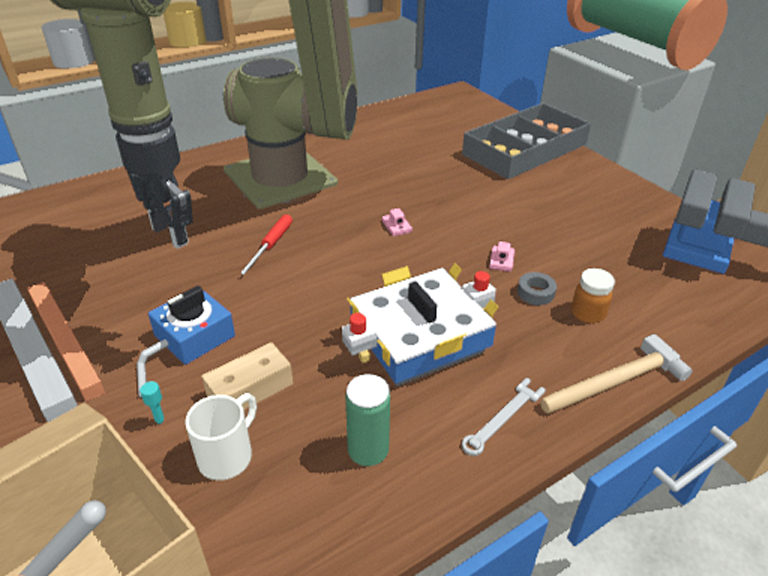

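The lid is seated with both red heads down on its knuckles (358,325 and 482,282). The knob bar sits at -78°, which is 90.5° clockwise from the stop, so three clicks. The bystanders haven't moved and the arm is clear.

```bash
python3 -c "
from workcell import bot
print(bot.sign_off())"
```

```text
the job is handed in; nothing more can be done
None
```

The job is handed in (the hand-in returned no verdict): the last camera checks showed all four fittings flat in the tub, the lid seated with both pins home, the selector three clicks clockwise from its stop, and the other things on the bench left in place.

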